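Unlatch the cover opener from its peg, prise the carrier box open, hang it back

TASK

Press down the sprung keeper of the rack peg that holds the cover opener (the ring-handled blade with the cranked flat toe) and draw the opener off. With its toe in the notch under the front edge of the carrier box's cover, lever the cover up until it stands nearly upright. Then hang the opener back on its peg, fully behind the keeper, leaving the scriber hanging and the jar, swab tube and loupe undisturbed.

Things in the scene. Friction and masses are not known exactly. Their poses are not given: they have to be found in the camera images.
- tool_rack: Fixed aluminium rack: base plate, two rear posts, a rail 48 mm behind the origin. Two level steel pegs (18 mm diameter, axes 215 mm above the bench, 104 mm apart) point from the rail towards the robot; tips at x = -53 mm. Origin on the bench; x from peg tip to rail, y left, z up. Nothing on it is higher than the pegs' tops (224 mm) except the keepers.
- peg_left (a point): Point on the axis of the left (+y) peg where a tool hangs: 48 mm in front of the rail, 53 mm behind the peg's tip, 9 mm below the peg's top. Its axes are those of the rack.
- peg_right (a point): The same point on the axis of the right (-y) peg.
- keeper_left (a joint): Sprung keeper of the left peg, rad: 0 = up, locked; about 0.5 = pressed level with the peg's top; 0.62 = fully down. An 8 mm wide steel tongue, hinged 45 mm in front of point peg_left and rising towards the rail; free end some 14 mm above the peg's top. 1 to 3 N on the free end press it down; it springs back. It bars a ring even when that is lifted.
- keeper_right (a joint): The same keeper on the right peg.
- keeper_left_end (a point): Free end (crest) of the left keeper, where it is pressed; moves with it, 20 mm in front of point peg_left when up, 15 mm when pressed. A gripper that comes down over the hanging ring, fingers closing along the peg, presses it with its front fingertip; drawn off at that height, the ring follows the finger over it.
- keeper_right_end (a point): The same point of the right keeper. A ring pushed onto a peg from its tip, raised some 4 mm clear of the peg's top, presses the keeper down by itself; behind the ring it springs up again.
- cover_opener: Loose tool, 0.12 kg, hanging by its ring on one of the pegs close behind the keeper. Origin: centre of the black ring (48 mm outside, 27 mm bore, 10 mm thick along x). x: ring axis, the way the toe points (to the rail while it hangs); z up the tool. Below the ring a 22 x 9 mm grip, then a blade 18 x 4 mm down to z = -151 mm. On the peg the centre is 4.5 mm below the peg's axis.
- toe_tip (a point): Tip of the opener's cranked flat toe, middle of its top edge: 24 mm ahead (+x) of the opener's origin and 148.5 mm below it. The toe is 18 mm wide, 3 mm thick and sticks out 22 mm from the blade.
- scriber: Loose tool with the same ring handle, hanging on the other peg; its shank is a straight round pointed rod without a toe. Stays where it is. Origin and axes as for the opener.
- carrier_box: Fixed grey plastic box, 100 mm deep (x), 150 mm wide (y), 38 mm high without its cover, walls 5 mm; inside a 6 mm floor and a 10 mm gel insert. Origin: centre of its underside; x from the front to the hinge, z up.
- cover (a joint): White cover of the carrier box, 100 x 150 x 5 mm, without a handle, hinged along the back, rad: 0 = shut on the rim, 1.57 = upright, 1.85 = stop. The hinge is stiff (1 to 2 N at the front edge), so the cover stays at any angle.
- pry_notch (a point): Centre of the mouth of the notch in the middle of the box's front wall, under the cover's front edge: 44 mm wide, 9 mm high (its roof is the cover's underside, 4.5 mm above this point), through the 5 mm wall into the box. The cover's front is flush with the wall.
- cover_hinge (a point): Middle of the cover's hinge axis, level with the underside of the shut cover, 100 mm behind the box's front.
- cover_edge (a point): Middle of the lower front edge of the cover; moves with the cover.
- cots_jar: Bystander: jar 60 mm wide, 66 mm high. Origin under its centre.
- swab_tube: Bystander: tube of swabs, 44 mm wide, 88 mm high. Origin under its centre.
- loupe: Bystander: black loupe 37 mm wide, 29 mm high. Origin under its centre.

How it is judged:
On the way, in this order (a step that is already met when the one before it is completed fails the run):
1. the keeper of the opener's peg is pressed down while the opener still hangs on that peg (((value of joint keeper_left above 0.3 rad and distance between cover_opener and peg_left below 0.035 m) or (value of joint keeper_right above 0.3 rad and distance between cover_opener and peg_right below 0.035 m))), for 0.05 s.
2. the opener is off its peg and held (distance between cover_opener and peg_left above 0.07 m and distance between cover_opener and peg_right above 0.07 m and contact force between the fingers and cover_opener above 1 N), for 0.2 s.
3. the opener lifts the cover (value of joint cover above 0.2 rad and contact force between cover_opener and carrier_box above 0.1 N), for 0.05 s.
4. the cover stands open (value of joint cover above 1.15 rad), for 0.2 s.
At the end, for the whole second after the job is handed in: The opener hangs at rest on a peg behind its keeper (ring centre within 10 mm sideways of the peg axis, blade within 0.25 rad of vertical); both keepers are up (below 0.12 rad); the cover stands at more than 1.15 rad; the scriber hangs within 20 mm of its start (((x of cover_opener in the frame of peg_left between -0.012 and 0.045 m and y of cover_opener in the frame of peg_left between -0.01 and 0.01 m and z of cover_opener in the frame of peg_left between -0.01 and 0.002 m) or (x of cover_opener in the frame of peg_right between -0.012 and 0.045 m and y of cover_opener in the frame of peg_right between -0.01 and 0.01 m and z of cover_opener in the frame of peg_right between -0.01 and 0.002 m)) and value of joint each of keeper_left, keeper_right below 0.12 rad and angle between cover_opener's own z axis and vertical below 0.25 rad and linear speed of cover_opener below 0.05 m/s and value of joint cover above 1.15 rad and distance of scriber from where it was at the start of the episode below 0.02 m); the robot touches nothing.
It fails at once if the scriber falls off its peg (distance of scriber from where it was at the start of the episode above 0.05 m).
It fails at once if the jar is shifted or knocked over (distance of cots_jar from where it was at the start of the episode above 0.02 m or angle between cots_jar's own z axis and vertical above 0.4 rad).
It fails at once if the swab tube is shifted or knocked over (distance of swab_tube from where it was at the start of the episode above 0.02 m or angle between swab_tube's own z axis and vertical above 0.4 rad).
It fails at once if the loupe is shifted or knocked over (distance of loupe from where it was at the start of the episode above 0.02 m or angle between loupe's own z axis and vertical above 0.4 rad).
It also fails if it takes over 61 s, if anything falls off the work surface, if the arm or the gripper's body presses on something with over 40 N, if the wrist force passes 120 N, or if a joint passes its speed limit or range.

ROBOT

A 7-joint arm with a two-finger parallel gripper is mounted at the origin on a cart in front of the work surface, level with it; the furniture and walls round the work are solid. World frame = base frame: x ahead of the robot, y to its left, z up, the work surface at z = 0. Lengths are in m, angles in rad, forces in N, time in s.
With the tool pointing down it reaches from about 0.425 to 0.875 m from the base axis. Payload 4.7 kg.
Tool frame: the origin (TCP) lies midway between the tips of the shut fingers; the grasp point (between the pads) lies 19 mm behind it; z points along the fingers, y is the line along which they close (so a half turn about z gives the same grasp; the last joint's range is limited). The gripper opens to 87 mm and grips with 3 to 60 N. Pads are 19 mm wide; open, the fingers measure 117 mm over their backs; the gripper's body (75 mm by 190 mm) begins 51 mm behind the grasp point.
Start: joints at [1.244, 0.321, -0.07, 1.45, 0.023, 1.371, -0.057], TCP at [0.217, -0.613, 0.192] pointing down, gripper open.
Joint ranges: [-2.86, 2.86], [-0.3, 2.09], [-1.38, 1.24], [0.06, 2.45], [-1.56, 4.7], [0.09, 2.05], [-2.69, 2.69]. Speed limits (rad/s): [2.57, 2.57, 3.14, 3.14, 3.14, 3.14, 3.14].

INTERFACE

Orientations are given as a rotation vector (axis times angle).
In Python, from bench import ctrl gives the robot as it stands.
- The arm moves only by the shell command python3 inch.py 'ROWS' [FORCE]. ROWS is a JSON list of rows, 1 to 20 of them, each of 5 numbers: dx, dy, dz in units of 25 mm, then a turn about the tool's z in units of 0.25 rad, then the opening from 0.0 (shut) to 1.0 (fully open); each row is the pose to reach, as a shift and turn from the pose commanded when the command began, along the tool's axes at that moment; what a row does not reach only later rows make up. A row lasts 1/10 s, in which the tool goes at most 0.05 m and 0.15 rad, less where a joint would pass 70% of its speed; a pose out of reach is approached as far as the arm can. The fingers move at their own pace and stop on an object; FORCE is the grip in N (left out, the last holds). Time passes only in rows, so rows that do not move let the fingers close. It prints the time, the measured TCP pose, the force, the opening and the grip force at its end. Input that does not fit is refused with a message, and nothing moves.
- ctrl.get_state(): the state, without advancing time (a new reading comes with each control period).
- ctrl.get_image(name): name is "scene" or "top"; returns the picture (480x640x3 uint8, red, green, blue); there is no depth.
- ctrl.camera_model(name): a dict with "vertical_fov" (degrees; the focal length in pixels is half the picture's height over the tangent of half this angle, whatever the lens; pixels are square), "cx", "cy" (the principal point, pixels), "rvec" (rotation vector, rad) and "tvec" (3), from world to camera coordinates, as OpenCV has them. Camera axes: x right, y down, z forward; pixel columns grow to the right and rows downward; lengths in m; the calibration is good to about 2 mm. A picture is of the moment at which its call begins. camera_model takes no time and is no camera call.
- ctrl.close_job(): hands the job in; it is judged then, once.
The state is a dict: "time": time; "joint_positions": joint angles; "qd": joint speeds; "joint_torque": joint torques, N m; "position": TCP position; "tool_rot": TCP orientation; "ft_force": force on the tool from outside, world axes, zero at the start; "torque": the same for the moment, N m; "grip_width": opening from 0.0 (shut) to 1.0 (fully open); "grip_force": force on a finger pad.
Only numpy, scipy, OpenCV 4.12 (cv2) and the standard library are available. Lean on these libraries where they do the work, as an engineer would, in place of code of your own. Each camera call takes 0.05 s, during which the arm holds its last target. There are 200 camera calls.

## Working session

There is one attempt and no reset: what is moved stays moved. The work goes in short steps, Python scripts to look and compute and a shell command to move; the robot and the scene stay as the last step left them, time stands still between calls to the robot, and variables do not carry over. Pictures are saved under pics/ and viewed, at most 10 in all, crops included, and the job is handed in when it is done.

```bash
ls; mkdir -p pics; python3 - <<'E'
from bench import ctrl
import cv2
for n in("scene","top"):
    im=ctrl.get_image(n); cv2.imwrite(f"pics/{n}0.png",im[:,:,::-1]); print(n,ctrl.camera_model(n))
s=ctrl.get_state(); print({k:s[k] for k in("time","position","tool_rot","ft_force","grip_width")})
E
```

```text
bench.py
inch.py
pics
scene {'vertical_fov': 47.19098654144597, 'cx': 319.43023614777337, 'cy': 252.99148350699787, 'rvec': array([ 0.99442324, -2.47973826,  0.99243384]), 'tvec': array([0.43609805, 0.34618156, 1.1739458 ])}
top {'vertical_fov': 47.11782109629574, 'cx': 308.0256205640059, 'cy': 242.26556459389326, 'rvec': array([ 2.20378887, -2.17506059,  0.07368981]), 'tvec': array([0.0400414 , 0.55754828, 1.54840566])}
{'time': 0.1, 'position': array([ 0.21703744, -0.61211517,  0.19054973]), 'tool_rot': array([-3.09440110e+00, -5.32532034e-01,  5.79018783e-04]), 'ft_force': array([-0.77831298,  0.89482032,  0.68076582]), 'grip_width': 1.001713080139787}
```

View pics/scene0.png

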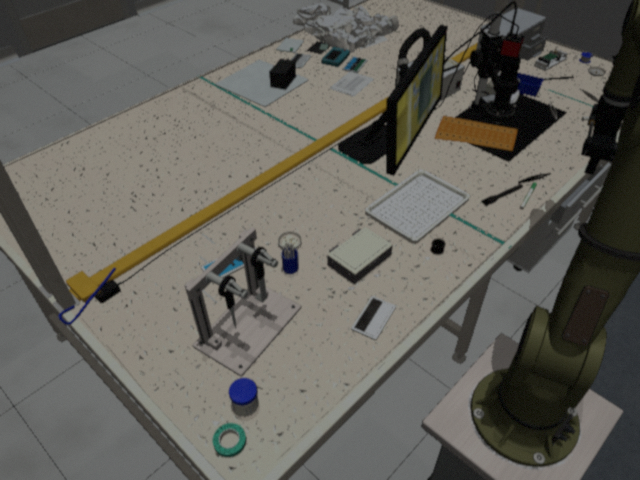

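View pics/top0.png

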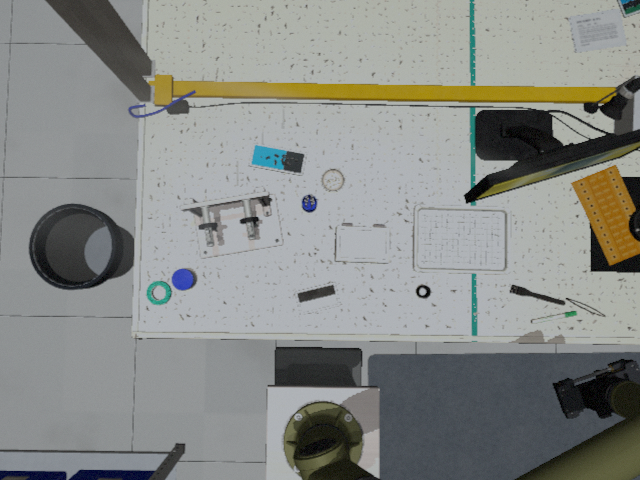

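The scene view shows the rack at about (245,290), the box at (360,255), the jar at (243,392), the swab tube at (290,253) and the loupe at (438,246). In the top view the rack is at (240,225) and the box at (362,243). Next I'll enlarge both.

```bash
python3 - <<'E'
import cv2,numpy as np
a=cv2.imread("pics/scene0.png")[220:380,180:400]; b=cv2.imread("pics/top0.png")[180:280,180:400]
f=lambda i:cv2.resize(i,None,fx=3.6,fy=3.6,interpolation=cv2.INTER_CUBIC)
cv2.imwrite("pics/s1.png",f(a)); cv2.imwrite("pics/t1.png",f(b))
E
```

```text
(no output)
```

View pics/s1.png

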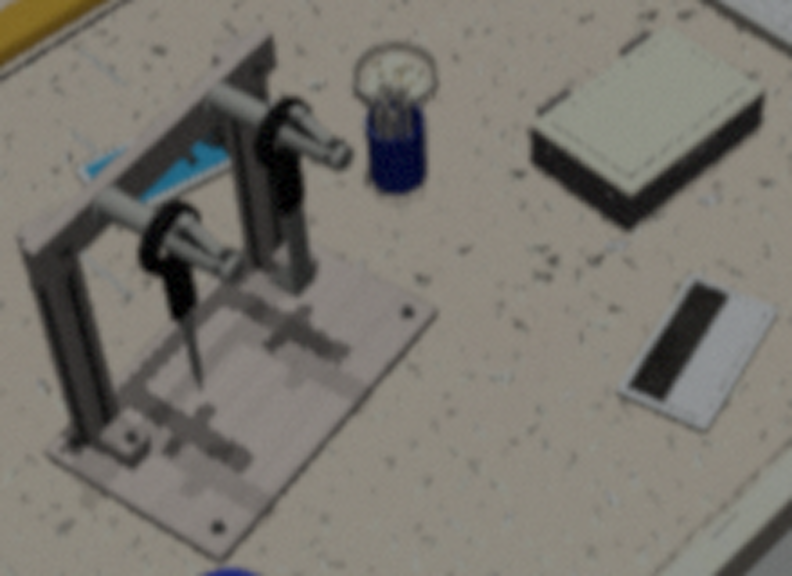

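View pics/t1.png

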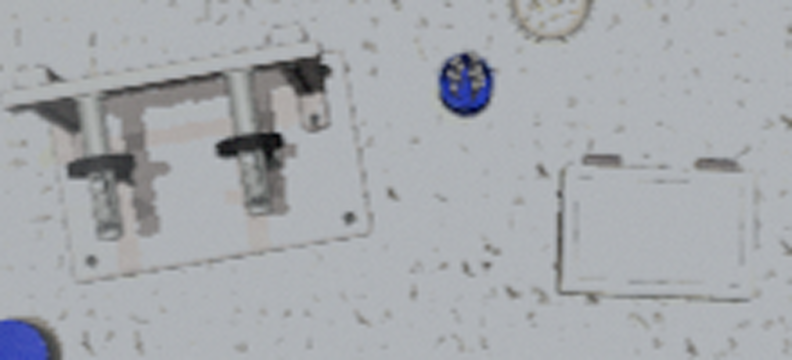

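The crops show a thin rod under the left ring, so the scriber is on the left peg. The opener, with its wide blade, is on the right peg. In full-image pixels the right peg tip is at about (252.8,238.3) in the top view and (275.3,263.1) in the scene view.

```bash
cat > h.py <<'E'
import cv2,numpy as np
from bench import ctrl
def P(n):
    m=ctrl.camera_model(n); f=240/np.tan(np.radians(m["vertical_fov"])/2)
    K=np.array([[f,0,m["cx"]],[0,f,m["cy"]],[0,0,1]]); R=cv2.Rodrigues(m["rvec"])[0]
    return K,R,m["tvec"]
C={n:P(n) for n in("scene","top")}
def tri(s,t):
    p=[C[n][0]@np.c_[C[n][1],C[n][2]] for n in("scene","top")]
    X=cv2.triangulatePoints(p[0],p[1],np.array(s,float).reshape(2,1),np.array(t,float).reshape(2,1))
    return (X[:3]/X[3]).ravel()
def ray(n,uv,z):
    K,R,t=C[n]; d=R.T@np.linalg.solve(K,[*uv,1]); o=-R.T@t
    return o+d*(z-o[2])/d[2]
def proj(n,X):
    K,R,t=C[n]; q=K@(R@np.array(X)+t); return q[:2]/q[2]
E
python3 - <<'E'
from h import *
np.set_printoptions(precision=4,suppress=True)
S=lambda u,v:(180+u/3.6-.36,220+v/3.6-.36); T=lambda u,v:(180+u/3.6-.36,180+v/3.6-.36)
pts={"tipR":((343,157),(262,210)),"tipL":((232,265),(112,235)),"ringR":((288,125),(250,145)),"ringL":((170,237),(100,165)),
"boxFL":((628,192),(558,292)),"boxBL":((533,128),(567,170)),"boxFR":((763,95),(752,299)),"plFR":((437,313),(370,235)),"plFL":((222,558),(78,282)),"railR":((272,40),(320,45)),"railL":((25,245),(8,105)),
"swab":((396,190),(466,84)),}
for k,(s,t) in pts.items():
    X=tri(S(*s),T(*t)); print(k,X,"reproj top",proj("top",X)-T(*t),"z-planes",ray("top",T(*t),X[2])[:2],ray("scene",S(*s),X[2])[:2])
E
```

```text
tipR [0.5543 0.1875 0.2134] reproj top [-0.4368 -0.4669] z-planes [0.5531 0.1864] [0.5556 0.1885]
tipL [0.5357 0.2905 0.2168] reproj top [-0.5795 -0.5891] z-planes [0.5343 0.2891] [0.5374 0.2918]
ringR [0.5978 0.1952 0.2163] reproj top [0.0335 0.0351] z-planes [0.5979 0.1953] [0.5977 0.1951]
ringL [0.5835 0.3    0.2113] reproj top [-0.166  -0.1645] z-planes [0.5831 0.2996] [0.584  0.3003]
boxFL [ 0.5058 -0.0265  0.0451] reproj top [-0.377  -0.4632] z-planes [ 0.5045 -0.0275] [ 0.507  -0.0254]
boxBL [ 0.6024 -0.0323  0.0369] reproj top [-0.6311 -0.7383] z-planes [ 0.6003 -0.0341] [ 0.6045 -0.0305]
boxFR [ 0.5034 -0.1783  0.0326] reproj top [-0.5398 -0.7073] z-planes [ 0.5014 -0.1799] [ 0.5053 -0.1767]
plFR [0.5504 0.1218 0.0048] reproj top [-0.3765 -0.4234] z-planes [0.5492 0.1207] [0.5517 0.1228]
plFL [0.5096 0.353  0.0054] reproj top [-0.2978 -0.3058] z-planes [0.5087 0.3522] [0.5106 0.3538]
railR [0.6687 0.1479 0.209 ] reproj top [0.2774 0.2873] z-planes [0.6694 0.1486] [0.6679 0.1473]
railL [0.6256 0.365  0.2249] reproj top [-1.4239 -1.3032] z-planes [0.6224 0.3614] [0.6296 0.3679]
swab [ 0.6754  0.0457 -0.024 ] reproj top [-0.0009 -0.001 ] z-planes [0.6754 0.0457] [0.6754 0.0457]
```

```bash
cat >> h.py <<'E'
from scipy.spatial.transform import Rotation as Ro
def go(x,y,z,yaw,base=None):
    """shift in tool axes to TCP target; yaw = world heading of tool y"""
    s=ctrl.get_state(); R=Ro.from_rotvec(s["tool_rot"]).as_matrix()
    d=R.T@(np.array([x,y,z])-s["position"]); cur=np.arctan2(R[1,1],R[0,1])
    t=-(yaw-cur); t=(t+np.pi)%(2*np.pi)-np.pi
    print("t",s["time"],"pos",s["position"].round(4),"shift",d.round(4),"turn",round(t,4),"tilt",R[:,2].round(3))
E
python3 - <<'E'
from h import *
np.set_printoptions(precision=4,suppress=True)
S=lambda u,v:(180+u/3.6-.36,220+v/3.6-.36); T=lambda u,v:(180+u/3.6-.36,180+v/3.6-.36)
m=np.array([[-50,75],[50,75],[-50,-75],[50,-75]])/1000
t=[T(558,292),T(567,170),T(752,299),T(757,172)]; s=[S(628,192),S(533,128),S(763,95),S(662,32)]
q=[np.array([ray(n,p,.043)[:2] for p in L]) for n,L in(("top",t),("scene",s))]
for Q in q+[(q[0]+q[1])/2]:
    A=np.float32(Q); M=cv2.estimateAffinePartial2D(np.float32(m),A)[0]
    print("centre",M[:,2],"scale",np.hypot(M[0,0],M[1,0]),"yaw",np.arctan2(M[1,0],M[0,0])); print(Q.tolist())
# jar, loupe, tube tops for clearance
print("jar",ray("top",(183,279),.066),"tube",ray("top",(309,203),.088),"loupe",ray("top",(423,292),.029))
go(.5,-.35,.33,.175); go(.597,.195,.33,.175)
E
```

```text
centre [ 0.5514 -0.1054] scale 0.988645057355764 yaw -0.022109989875161672
[[0.5045649544100193, -0.02765184877839999], [0.5997420803251929, -0.03372679142157081], [0.5011069788427508, -0.17833013603880565], [0.6001450385326098, -0.1818798781813002]]
centre [ 0.5516 -0.0974] scale 0.9478469891444633 yaw -0.025567898195629
[[0.5082533398271433, -0.026871782479692352], [0.6004632262926585, -0.026258229531524013], [0.4994424063651576, -0.1681018548809884], [0.5984128275394469, -0.16817408184321314]]
centre [ 0.5515 -0.1014] scale 0.9682445345587947 yaw -0.02380258599098713
[[0.5064091471185812, -0.02726181562904617], [0.6001026533089258, -0.029992510476547413], [0.5002746926039542, -0.17321599545989702], [0.5992789330360284, -0.17502698001225667]]
jar [0.4483 0.3893 0.066 ] tube [0.6599 0.0462 0.088 ] loupe [ 0.4204 -0.2776  0.029 ]
t 0.1 pos [ 0.217  -0.6121  0.1905] shift [ 0.3543 -0.1527 -0.1392] turn -1.4049 tilt [-0.001  0.002 -1.   ]
t 0.1 pos [ 0.217  -0.6121  0.1905] shift [ 0.6279 -0.6339 -0.1384] turn -1.4049 tilt [-0.001  0.002 -1.   ]
```

Careful with the scale: shifts go in units of 25 mm and turns go in units of 0.25 rad. That gives: -0.634 m is -25.36, 0.628 m is 25.12, -1.405 rad is -5.62.

```bash
python3 inch.py '[[0,0,-2,0,1],[0,0,-4,0,1],[2,-0.8,-5.56,-0.6,1],[4,-1.6,-5.56,-1.2,1],[6,-2.4,-5.56,-1.8,0.5],[8,-3.2,-5.56,-2.4,0.5],[10,-4,-5.56,-3,0.25],[12,-4.8,-5.56,-3.4,0.25],[14,-6,-5.56,-3.8,0.25],[15.2,-8,-5.56,-4.2,0.25],[16.4,-10,-5.56,-4.6,0.25],[17.6,-12,-5.56,-5,0.25],[18.8,-14,-5.56,-5.4,0.25],[20,-16,-5.56,-5.62,0.25],[21.2,-18,-5.56,-5.62,0.25],[22.4,-20,-5.56,-5.62,0.25],[23.6,-22,-5.56,-5.62,0.25],[24.4,-24,-5.56,-5.62,0.25],[25.12,-25.36,-5.56,-5.62,0.2],[25.12,-25.36,-5.56,-5.62,0.2]]'; python3 -c "
from h import *
go(.597,.195,.245,.175)"
```

```text
time: 2.1
position: [0.5905, 0.1518, 0.3303]
tool_rot: [2.019, 2.406, -0.001]
ft_force: [0.8, 0.1, -0.1]
grip_width: 0.21
grip_force: 0.0
t 2.1 pos [0.5905 0.1518 0.3303] shift [0.0414 0.0139 0.0852] turn -0.0006 tilt [-0.    -0.001 -1.   ]
```

```bash
python3 inch.py '[[0,0,0,0,0.2],[0,0,0,0,0.2]]'; python3 - <<'E'
from h import *
go(.597,.195,.29,.175)
E
```

```text
time: 2.3
position: [0.59, 0.1519, 0.3298]
tool_rot: [-2.014, -2.41, 0.002]
ft_force: [0.9, -0.4, 0.6]
grip_width: 0.198
grip_force: 0.0
t 2.3 pos [0.59   0.1519 0.3298] shift [0.0412 0.0146 0.0398] turn 0.0038 tilt [-0.001 -0.    -1.   ]
```

Converted, 0.05 m is 2, 0.041 m is 1.64.

```bash
python3 inch.py '[[1.64,0.584,0.8,0,0.2],[1.64,0.584,2,0,0.2],[1.64,0.584,2,0,0.2],[1.64,0.584,2,0,0.2],[1.64,0.584,2,0,0.2]]'; python3 - <<'E'
from h import *
go(.597,.195,.24,.175)
S=ctrl.get_image("scene");T=ctrl.get_image("top")
f=lambda i:cv2.resize(i[:,:,::-1],(400,400),interpolation=cv2.INTER_CUBIC)
cv2.imwrite("pics/g1.png",np.hstack([f(S[210:310,215:315]),f(T[180:280,200:300])]))
E
```

```text
time: 2.8
position: [0.5991, 0.191, 0.2822]
tool_rot: [2.022, 2.402, 0.002]
ft_force: [0.4, -0.8, 0.8]
grip_width: 0.202
grip_force: 0.0
t 2.8 pos [0.5991 0.191  0.2822] shift [ 0.0043 -0.0015  0.0422] turn -0.0035 tilt [ 0.002 -0.    -1.   ]
```

View pics/g1.png

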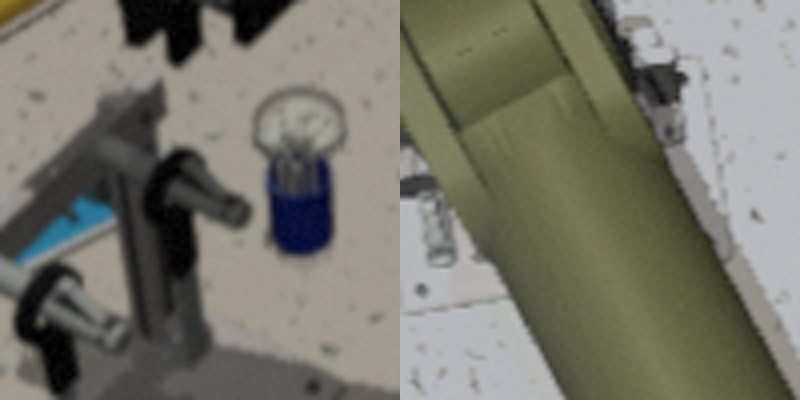

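```bash
python3 inch.py '[[0,0,0,0,0.2],[0,0,0,0,0.2]]'; python3 - <<'E'
from h import *
go(.597,.195,.24,.175)
s=ctrl.get_state();R=Ro.from_rotvec(s["tool_rot"]).as_matrix()
for o in((0,0,0),(0,.009,0),(0,-.009,0),(0,.024,0),(0,-.024,0)):
    print(o,(proj("scene",s["position"]+R@np.array(o))-[215,210])*4)
print("ring",[(proj("scene",p)-[215,210])*4 for p in((.597,.195,.2345),(.597,.195,.2105))])
S=ctrl.get_image("scene")
cv2.imwrite("pics/g2.png",cv2.resize(S[200:290,230:310,::-1],None,fx=6,fy=6,interpolation=cv2.INTER_CUBIC))
E
```

```text
time: 3.1
position: [0.5982, 0.1929, 0.2813]
tool_rot: [2.019, 2.406, 0.001]
ft_force: [-0.7, -0.8, -0.1]
grip_width: 0.198
grip_force: 0.0
t 3.1 pos [0.5982 0.1929 0.2813] shift [ 0.0023 -0.0008  0.0413] turn -0.0006 tilt [ 0.001  0.    -1.   ]
(0, 0, 0) [170.05879428  90.29071652]
(0, 0.009, 0) [156.81223131  83.84329434]
(0, -0.009, 0) [183.3860656   96.77742141]
(0, 0.024, 0) [134.911997    73.18392128]
(0, -0.024, 0) [205.77954994 107.67687118]
ring [array([176.55648996, 154.99046035]), array([180.50990576, 185.27472684])]
```

View pics/g2.png

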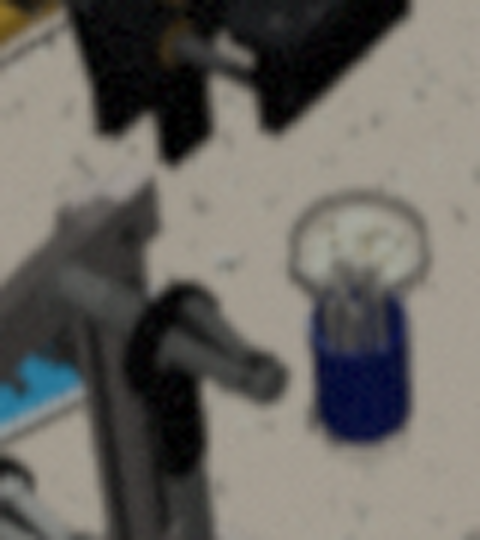

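The fingertips show at crop (115,130) and (175,160). That is about 8 px higher than the forward projection predicts, so I'll descend a bit and check again.

```bash
python3 inch.py '[[0.08,-0.04,0.8,0,0.2],[0.08,-0.04,1.44,0,0.2],[0.08,-0.04,1.44,0,0.2],[0.08,-0.04,1.44,0,0.2],[0.08,-0.04,1.44,0,0.2]]'; python3 - <<'E'
from h import *
go(.597,.195,.24,.175)
s=ctrl.get_state();R=Ro.from_rotvec(s["tool_rot"]).as_matrix()
print(s["ft_force"].round(2))
for o in((0,0,0),(0,.009,0),(0,-.009,0),(0,.024,0),(0,-.024,0)):
    print(o,(proj("scene",s["position"]+R@np.array(o))-[230,190])*6)
S=ctrl.get_image("scene")
cv2.imwrite("pics/g3.png",cv2.resize(S[190:290,230:310,::-1],None,fx=6,fy=6,interpolation=cv2.INTER_CUBIC))
E
```

```text
time: 3.65
position: [0.5969, 0.1951, 0.2453]
tool_rot: [2.019, 2.407, 0.001]
ft_force: [-0.5, 0.1, -0.0]
grip_width: 0.198
grip_force: 0.0
t 3.65 pos [0.5969 0.1951 0.2453] shift [-0.0001  0.0001  0.0053] turn -0.0 tilt [ 0.001  0.    -1.   ]
[-0.49  0.05 -0.02]
(0, 0, 0) [172.15870399 331.90745403]
(0, 0.009, 0) [152.66222693 322.21600121]
(0, -0.009, 0) [191.77148648 341.65672081]
(0, 0.024, 0) [120.42375892 306.19066541]
(0, -0.024, 0) [224.72075456 358.03538636]
```

View pics/g3.png

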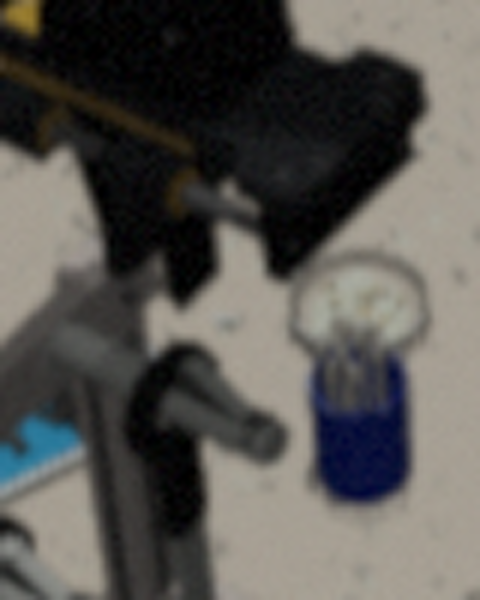

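```bash
for i in 1 2 3; do python3 inch.py '[[0,0,0.08,0,0.2],[0,0,0.16,0,0.2],[0,0,0.16,0,0.2]]'|egrep 'pos|force'; done
```

```text
position: [0.5965, 0.1948, 0.2403]
ft_force: [-0.1, 0.2, -0.5]
grip_force: 0.0
position: [0.5963, 0.1948, 0.2361]
ft_force: [-0.5, -0.2, 0.3]
grip_force: 0.0
position: [0.5963, 0.1948, 0.2321]
ft_force: [-0.4, -0.9, -0.1]
grip_force: 0.0
```

Converted, 0.004 m is 0.16, 0.002 m is 0.08.

```bash
python3 inch.py '[[0,0,0.08,0,0.2],[0,0,0.16,0,0.2],[0,0,0.16,0,0.2]]'|egrep 'pos|force'; python3 - <<'E'
from h import *
S=ctrl.get_image("scene")
s=ctrl.get_state(); print((proj("scene",s["position"])-[230,200])*6,s["ft_force"])
cv2.imwrite("pics/g4.png",cv2.resize(S[200:290,230:310,::-1],None,fx=6,fy=6,interpolation=cv2.INTER_CUBIC))
E
```

```text
position: [0.5963, 0.1948, 0.2281]
ft_force: [-0.4, -0.2, -0.6]
grip_force: 0.0
[177.79559791 304.83999187] [ 0.9509929  -0.12289811  0.15716194]
```

View pics/g4.png

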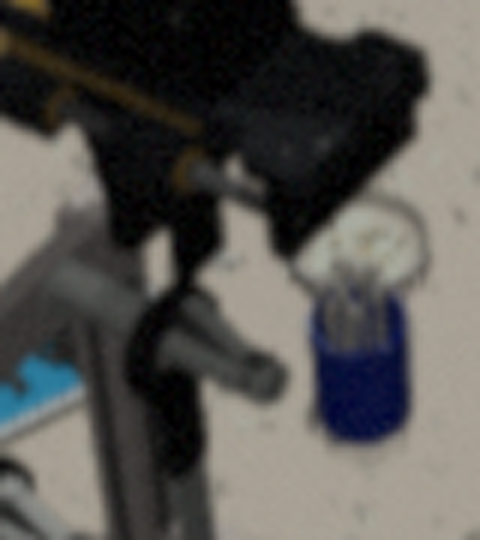

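```bash
python3 - <<'E'
from h import *
S=ctrl.get_image("scene").astype(int); A=cv2.imread("pics/scene0.png")[:,:,::-1].astype(int)
d=np.abs(S-A).sum(2); print(proj("scene",ctrl.get_state()["position"]))
for v in range(228,262): print(v,"".join("%4d"%min(d[v,u],999) for u in range(244,274)))
E
```

```text
[259.58570337 250.7794389 ]
228   37  81 253 360 371 367 350 353 346 371 338 363 352 346 331 293 263 255 213 223 218 243 253 169  47  46 177 255 313 365
229   54   4 178 318 346 346 376 350 357 338 295 292 353 367 329 304 278 274 259 228 216 214 207 179  95  65 119 170 234 294
230   55  24 106 275 336 361 347 348 336 287 239 224 319 361 357 309 279 294 285 278 247 238 220 212 167 136 136 146 170 234
231   74  38  52 223 367 360 350 352 303 221 153 200 318 343 350 324 304 308 325 322 304 288 250 235 222 214 214 204 172 214
232   59  39  31 194 338 384 353 280 215 151 154 162 290 353 363 352 361 360 335 367 335 331 281 214 217 233 273 270 249 260
233   26  16  59 190 318 323 296 225 148 122 131 169 272 352 374 374 355 368 334 327 355 349 251 142 124 180 227 270 303 304
234   39  78 117 213 300 262 211 151 112 114 111 162 261 338 383 368 388 369 344 324 342 345 218  67  18  51 110 181 234 298
235  100 114 120 173 210 179 126 127 136 115 146 143 251 363 372 380 385 388 370 361 355 332 209  48  47  39   4  53 112 193
236  128 101  84  91 134 141 125 127 120 101 111 133 222 314 366 371 378
[... 2477 characters left out ...]
  7   5  20  62  84  95  73  39   7  25  34  93 109 122  81  13  45  58  76
257   39  32  28  25  33  40  14   2  12  13   5  19  16   7  49  72  88  91  72  54  27  30  53  80 112 121  81  25  36  59
258   24  29  43  25  37  23  19   7  11   5   6  12  13  12  21  51  58  72  87  66  61  55  50  57  96 103 106  89  23  30
259   34  18  26  27  27  37  28   9  13  40  22   4   1  17   8   3  19  32  55  73  84  89  83  79  70  91 100  83  63  27
260   30  25  13  19  33  20  13  12   5  20  24  20  12  35  10  10  14  15  30  32  51  74  90  91  78  89  85  70  61  76
261   42  11  17  23  25  24  11   8   9  21   8  15   3  27  14  32   4  17   8   3  14  39  65  77  79  89  84  71  74  96
```

Converted, 0.003 m is 0.12, 0.002 m is 0.08.

```bash
python3 inch.py '[[0,0,0.08,0,0.2],[0,0,0.12,0,0.2],[0,0,0.12,0,0.2],[0,0,0.12,0,0.2]]'|egrep 'pos|force'; python3 - <<'E'
from h import *
S=ctrl.get_image("scene").astype(int); A=cv2.imread("pics/scene0.png")[:,:,::-1].astype(int)
d=np.abs(S-A).sum(2); s=ctrl.get_state(); print(proj("scene",s["position"]),s["ft_force"])
for v in range(234,268,1): print(v,"".join("%4d"%S[v,u].sum() for u in range(244,280)))
E
```

```text
position: [0.5965, 0.1949, 0.2255]
ft_force: [0.9, -0.4, 0.7]
grip_force: 0.0
[259.68211762 251.68637616] [0.70638043 0.22041773 0.0591166 ]
234  343 315 280 180  70  21  17  24  48  24  29  25  40  31  25  37  22  23  10   0  26  59 152 263 278 227 176 131 117 104  63  15  17  21  26  15
235  282 281 261 180  78  39  41  27   2   7  22  23  26   7  30  27  16  16   7  28  18  58 183 324 387 359 287 222 172 117  45  27  15  14  24   9
236  255 275 245 180  73  15  24  31  18  30  17  19  10  11  30  24   6   1  10   1   6  53 156 324 433 443 413 354 289 215 108  35  10  12  21  26
237  238 247 224 162  74  24  11  11  40  11  22  30  38  48  47  10  24   5   2   8  40  30 134 307 435 472 463 450 405 339 218  73   7  17   8  38
238  220 201 187 144  79   7  19  11  29  26  12  64 134 162  82  35  27   2  12  10  10  42 133 298 437 478 471 468 461 411 269 116  14  11  14  63
239  195 176 172 146  97  40  15  32  14  37  74 180 267 265 150  10   7  30   6   1   2  26 111 287 425 473 473 476 472 430 285 116   6   0  10  55
240  169 168 156 148  95  14   1  43  16  75 177 303 384 360 198 
[... 3406 characters left out ...]
  10  14   6   9   3  23   0  51  90 221 329 312 244 205 200 188 160 155 198 206 196 157 165 250 379 464
264  245 161 100 110 167 179 160  96  42  25   7  12  14  21  25  12   3  22  94 249 402 392 329 268 231 214 178 167 202 204 183 152 187 286 409 461
265  266 160 103  96 159 172 167 129  79  47  17  16  31  30  24  26   8   9  91 256 425 445 410 372 338 312 254 226 207 189 180 172 229 341 435 469
266  252 172 115 105 142 177 178 155 130  90  35  12  18  14  19  21  12  15  69 246 413 451 449 437 431 414 372 319 269 232 211 243 317 411 467 474
267  264 192 120  89 141 173 178 164 141 123  70  47   0   6   6  30  29  32  47 217 382 447 465 476 466 469 450 417 373 337 332 366 413 461 472 473
```

```bash
python3 -c "
from h import *
print(proj('scene',(.5868,.1932,.238)),proj('scene',(.597,.195,.2345)))"
for i in 1 2 3; do python3 inch.py '[[0,0,0.08,0,0.2],[0,0,0.12,0,0.2],[0,0,0.12,0,0.2],[0,0,0.12,0,0.2]]'|egrep 'pos|force'; done
```

```text
[262.739172  249.4932326] [259.13912249 248.74761509]
position: [0.5965, 0.1949, 0.2225]
ft_force: [0.5, 0.2, 0.0]
grip_force: 0.0
position: [0.5965, 0.1948, 0.2194]
ft_force: [0.2, 0.5, -0.3]
grip_force: 0.0
position: [0.5965, 0.1949, 0.2165]
ft_force: [-0.9, 0.4, -0.1]
grip_force: 0.0
```

```bash
python3 - <<'E'
from h import *
S=ctrl.get_image("scene");T=ctrl.get_image("top")
s=ctrl.get_state(); print((proj("scene",s["position"])-[220,200])*6,s["ft_force"],s["grip_width"])
f=lambda i:cv2.resize(i[:,:,::-1],None,fx=6,fy=6,interpolation=cv2.INTER_CUBIC)
cv2.imwrite("pics/g5.png",np.clip(f(S[200:290,220:310]).astype(float)*1.7+10,0,255).astype(np.uint8))
E
```

```text
[240.23240505 327.07258713] [ 0.22958494 -0.42662084 -0.48224454] 0.1980180129958094
```

View pics/g5.png

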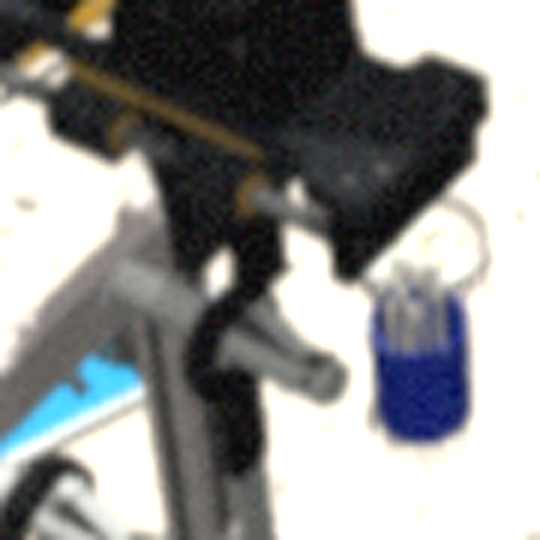

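```bash
for i in 1 2 3 4; do python3 inch.py '[[0,0,0.08,0,0.2],[0,0,0.12,0,0.2],[0,0,0.12,0,0.2],[0,0,0.12,0,0.2]]'|egrep 'pos|ft_force'; done
```

```text
position: [0.5965, 0.1949, 0.2135]
ft_force: [-0.5, -0.0, -0.1]
position: [0.5965, 0.1949, 0.2104]
ft_force: [0.7, -0.1, -0.6]
position: [0.5965, 0.1949, 0.2077]
ft_force: [-1.1, 0.3, 0.5]
position: [0.5969, 0.195, 0.2048]
ft_force: [2.3, 0.1, 3.4]
```

Careful with the scale: shifts go in units of 25 mm and turns go in units of 0.25 rad. That gives: -0.006 m is -0.24, -0.004 m is -0.16.

```bash
python3 inch.py '[[0,0,-0.24,0,0.25],[0,-0.16,-0.24,0,0.25],[0,-0.16,-0.24,0,0.25],[0,-0.16,0,0,0.25],[0,-0.16,0,0,0.25],[0,-0.16,0,0,0.25]]'|egrep 'pos|ft_force|wid'; for i in 1 2 3; do python3 inch.py '[[0,0,0.08,0,0.25],[0,0,0.12,0,0.25],[0,0,0.12,0,0.25],[0,0,0.12,0,0.25]]'|egrep 'pos|ft_force'; done
```

```text
position: [0.592, 0.1941, 0.2041]
ft_force: [-1.0, 0.8, 0.8]
grip_width: 0.256
position: [0.5931, 0.1944, 0.2028]
ft_force: [-1.4, -0.4, 5.6]
position: [0.5948, 0.1948, 0.2018]
ft_force: [-1.4, -1.4, 11.9]
position: [0.5967, 0.1952, 0.2004]
ft_force: [1.8, -0.5, 15.7]
```

```bash
python3 inch.py '[[0,0,-1.2,0,0.25],[0,0,-2.4,0,0],[0,-1.6,-3.6,0,0],[0,-3.2,-4,0,0],[0,-3.2,-4,0,0],[0,-3.2,-4,0,0],[0,-3.2,-4,0,0],[0,-3.2,-4,0,0],[0,-3.2,-4,0,0]]'; python3 - <<'E'
from h import *
S=ctrl.get_image("scene").astype(int);s=ctrl.get_state(); c=proj("scene",s["position"]); print(c,s["position"])
u0,v0=c.astype(int)
for v in range(v0-32,v0+8): print(v,"".join("%3d"%(S[v,u].sum()//5) for u in range(u0-20,u0+20)))
E
```

```text
time: 11.05
position: [0.5142, 0.1802, 0.2946]
tool_rot: [-2.018, -2.405, 0.001]
ft_force: [0.3, -0.4, -0.0]
grip_width: 0.003
grip_force: 0.0
[288.82605762 244.3128685 ] [0.51410717 0.18030197 0.29469693]
212  10  9  8 13 21 21 23 22 15  6  4 11  8  9  7  7  8  8  6  4  8  6  7 12 10 12 15 18 19 22 23 31 42 37 32 22 10 13 17 13
213  30 20  8 13 20 31 42 38 18  9  5  8  3  8  8  8 11 11  6  7  8 13 14 17 17  8  3 11 13 19 34 54 68 70 65 46 24 16 17 16
214  61 48 35 30 32 54 64 52 26  5  4  9  4  6  4  7  6  9  7  5 12 17 24 24 19 13  7  5 14 30 50 70 82 86 85 68 36 18 16 17
215  77 72 65 60 61 74 79 61 28  6  6  4  7  9  6  6  4  9 10  2 17 23 24 20 20 13  7 15 30 51 70 77 80 89 90 78 44 16 11 15
216  82 83 84 81 82 86 86 68 35  8  7  8  6  3  5  6  7  6  6 10 16 25 22 21 19 18 14 25 51 74 86 84 84 90 92 81 44 13 13 14
217  88 87 86 89 90 91 89 76 48 22 11  5  4  7  2  4  6  3  5 10 20 24 21 21 21 19 18 32 56 77 87 87 88 91 91 80 44  9  8  8
218  90 91 89 91 92 91 91 84 68 44 22  7  5  7  7  8  4  6 10  9 20 20 20 19 18 20 26 32 45 61 71 75 80 87 89 80 47 17 10  7
219  92 93 91 91 91
[... 3405 characters left out ...]
 74 70 66 60 52 52 53 53 51 59 73 82 81 74 65 61 68 67 83 89 93 92 93 92 92
247  91 93 92 92 93 93 92 92 93 89 78 69 57 50 55 62 58 56 58 54 47 45 45 46 57 64 66 64 58 59 63 73 76 85 88 92 93 93 93 92
248  85 91 92 92 92 92 91 92 92 91 89 84 69 54 47 50 46 48 53 53 36 36 38 43 52 54 48 51 57 63 71 83 87 89 88 91 93 92 92 93
249  73 88 91 93 92 92 91 92 92 92 91 90 83 68 49 43 42 46 49 49 40 34 39 40 47 47 36 40 54 65 83 90 91 92 91 92 92 93 93 93
250  59 84 91 93 92 91 92 92 91 92 93 92 88 76 51 36 43 49 43 47 50 45 39 36 40 38 28 27 42 65 85 92 92 91 92 92 92 93 93 93
251  50 83 91 92 92 92 92 92 92 91 91 92 90 79 49 33 42 46 39 42 55 51 42 34 33 33 26 20 33 59 84 91 93 92 91 92 92 93 92 92
```

```bash
python3 - <<'E'
from h import *
p=np.array([.5141,.1803,.2947]); c=proj("scene",p); th=.175
ax={"x":np.array([np.cos(th),np.sin(th),0]),"y":np.array([-np.sin(th),np.cos(th),0]),"z":np.array([0,0,1.])}
J={k:(proj("scene",p+.01*v)-c)/10 for k,v in ax.items()}; print({k:v.round(3) for k,v in J.items()},"cam",-C["scene"][1].T@C["scene"][2],-C["top"][1].T@C["top"][2])
d=np.array([-1.2,-11.])
for a,b in(("x","z"),("y","z"),("x","y")): print(a,b,np.linalg.solve(np.c_[J[a],J[b]],d))
# base check: white table? robot base centre at z=0
print("base origin px",proj("top",(0,0,0)),proj("scene",(0,0,0)))
E
```

```text
{'x': array([-0.393, -0.19 ]), 'y': array([-0.29 ,  0.292]), 'z': array([-0.026, -0.347])} cam [-0.08794204  0.69994812  1.09110529] [0.455209   0.05027359 1.58122763]
x z [ 1.01068401 31.15857778]
y z [ 1.22973888 32.74496073]
x y [ 20.86180291 -24.15363501]
base origin px [322.25919145 440.45802466] [523.54249665 415.01904059]
```

Converted, 0.087 m is 3.48, 0.08 m is 3.2.

```bash
python3 inch.py '[[0,0,0,0,0.22],[0,1.6,0,0,0.22],[0,3.2,0,0,0.22],[0,3.48,1.2,0,0.22],[0,3.48,2.4,0,0.22],[0,3.48,2.8,0,0.22],[0,3.48,2.8,0,0.22],[0,3.48,2.8,0,0.22]]'; python3 -c "
from h import *
go(.5994,.1955,.205,.175)"
```

```text
time: 11.9
position: [0.5999, 0.1957, 0.2269]
tool_rot: [2.018, 2.406, 0.002]
ft_force: [0.5, -0.3, 1.0]
grip_width: 0.22
grip_force: 0.0
t 11.9 pos [0.5999 0.1957 0.2269] shift [-0.0001 -0.0005  0.0219] turn 0.0001 tilt [ 0.002  0.    -1.   ]
```

Converted, 0.019 m is 0.76, 0.01 m is 0.4.

```bash
python3 inch.py '[[0,0,0.4,0,0.22],[0,0,0.76,0,0.22],[0,0,0.76,0,0.22]]'|egrep 'pos|ft_force'; for i in 1 2 3 ; do python3 inch.py '[[0,0,0.08,0,0.22],[0,0,0.16,0,0.22],[0,0,0.16,0,0.22]]'|egrep 'pos|ft_force'; done
```

```text
position: [0.5999, 0.1956, 0.2063]
ft_force: [1.0, 0.6, 2.0]
position: [0.6005, 0.1957, 0.2053]
ft_force: [-1.6, -0.1, 9.9]
position: [0.6009, 0.1958, 0.2047]
ft_force: [-3.9, -2.8, 23.3]
position: [0.6012, 0.196, 0.2041]
ft_force: [-8.5, -4.5, 37.0]
```

Converted, -0.004 m is -0.16, -0.002 m is -0.08.

```bash
python3 inch.py '[[0,0,-0.08,0,0.22],[0,0,-0.16,0,0.22],[0,0,-0.16,0,0.22]]'|egrep 'pos|ft_force'; python3 - <<'E'
from h import *
s=ctrl.get_state(); F=s["ft_force"];M=s["torque"];print(F,M,s["position"])
S=ctrl.get_image("scene").astype(int);c=proj("scene",s["position"]+[0,0,.031]); print(c)
u0,v0=c.astype(int)
for v in range(v0-16,v0+22): print(v,"".join("%3d"%(S[v,u].sum()//5) for u in range(u0-20,u0+24)))
E
```

```text
position: [0.6009, 0.1959, 0.2047]
ft_force: [-4.3, -3.1, 23.2]
[-4.26384315 -3.06064888 23.16168082] [-0.65159004  1.15827104  0.0476395 ] [0.60089943 0.1958646  0.20469191]
[257.6050478  247.69712894]
231  74 77 82 87 88 82 57 25  6  8 10 11  8  9  9  8  3 12  4  7  9  9 12 10  7  9  4 10  4  6  4  8 10 16 16 16 16 18 17 17 17 16 17 18
232  92 91 88 87 88 86 70 36  7  3  3  7  8  7  7  4  6 11  5  6  9  7  9  7 10 12 13  7 11  4  9 11 16 16 18 17 18 16 16 20 21 17 17 17
233  95 94 90 84 82 85 77 42 14  4  4  8  8  4  7  4 10  4 11  9  9  7  5 15 21 20 19  7  7  9 17 27 20 16 14 17 15 18 19 25 27 22 19 17
234  95 91 79 68 67 73 69 43 16  2  3  4 10  1  6  3  1  6 10  6  9  9 12 21 24 23 20 12  2 17 39 54 34 13 13 15 18 17 19 24 29 22 17 19
235  94 87 67 53 57 56 52 41 20  9  1  8  4  1 10 10  8  7  8  9  4  8 15 23 28 31 29 22 17 26 52 71 43 12 11 14 16 16 18 19 20 19 19 18
236  94 86 62 48 48 48 47 42 25  7  5  3  5  6  6  5  7  7  1  6  8  9 17 25 29 35 34 32 28 34 58 74 53 22  9 11 11 14 14 17 14 16 15 16
237  94 83 62 46 45 46 44 41 27 13  4  7  7  2  6  5  8  8  8  9  6 11 24 2
[... 3608 characters left out ...]
 32 48 77 93 94
264  64 65 66 66 71 75 70 50 33 18 23 31 36 36 32 28 18  7  6  2  2  1  6  7  7  4  7 11 14 30 45 46 43 35 34 40 40 36 31 36 57 82 93 93
265  65 68 71 73 83 84 78 52 33 21 20 30 35 36 33 30 21 12  2  1  3  2  1  6  2  3  3  7 11 35 62 67 63 51 44 42 38 33 33 46 68 89 95 95
266  72 76 83 83 85 80 70 51 34 23 21 26 34 35 32 31 19 11  8  7  5  0  3  3  1  4  3  4 11 39 69 84 83 75 63 53 44 42 49 62 83 93 95 93
267  84 85 85 79 73 68 64 53 38 25 19 26 33 36 33 32 25 16 15 13 19 19 12  4  4  0  1  3  9 33 67 89 94 91 84 74 68 67 74 82 93 95 95 90
268  88 81 75 67 68 75 76 63 43 26 22 24 34 35 35 33 28 16 18 25 36 44 28  5  2  0  5  3  6 29 63 89 96 95 93 91 86 87 92 94 95 95 94 89
```

```bash
python3 inch.py '[[0,0,-0.8,0,0.32],[0,-0.08,-0.8,0,0.32],[0,-0.08,-0.8,0,0.32],[0,-0.08,-0.8,0,0.32],[0,-0.08,-0.8,0,0.32]]' | egrep 'pos|ft_f|wid'; python3 -c "
from h import *
go(.5979,.1952,.208,.175)"
```

```text
position: [0.5969, 0.1947, 0.2173]
ft_force: [-0.3, 0.3, 0.4]
grip_width: 0.321
t 13.95 pos [0.5969 0.1947 0.2173] shift [0.0003 0.001  0.0093] turn 0.0 tilt [-0.002 -0.001 -1.   ]
```

```bash
python3 inch.py '[[0,0.04,0.32,0,0.32],[0,0.04,0.36,0,0.32],[0,0.04,0.36,0,0.32]]'|egrep 'pos|ft_force'; for i in 1 2 3 4; do python3 inch.py '[[0,0,0.08,0,0.32],[0,0,0.12,0,0.32],[0,0,0.12,0,0.32]]'|egrep 'pos|ft_force'; done
```

```text
position: [0.5981, 0.195, 0.2085]
ft_force: [0.0, -0.4, 0.5]
position: [0.5989, 0.1954, 0.2069]
ft_force: [0.7, -0.1, 1.8]
position: [0.5996, 0.1956, 0.2053]
ft_force: [0.6, 0.1, 7.3]
position: [0.6, 0.1957, 0.2047]
ft_force: [-0.9, -0.5, 16.8]
position: [0.5998, 0.1957, 0.2038]
ft_force: [-4.8, -4.0, 25.5]
```

Converted, -0.015 m is -0.6, -0.012 m is -0.48.

```bash
python3 inch.py '[[0,0,-0.6,0,0.32],[0,-0.32,-0.6,0,0.32],[0,-0.48,-0.6,0,0.32],[0,-0.48,-0.6,0,0.32],[0,-0.48,-0.6,0,0.32]]' | egrep 'pos|ft_f|wid'; python3 -c "
from h import *
go(.587,.1932,.208,.175)"
```

```text
position: [0.5861, 0.1927, 0.2115]
ft_force: [-0.1, 0.9, -0.3]
grip_width: 0.317
t 15.95 pos [0.5861 0.1927 0.2115] shift [0.0003 0.0009 0.0035] turn -0.0001 tilt [-0.001 -0.001 -1.   ]
```

```bash
for i in 1 2 3 4 5; do python3 inch.py '[[0,0,0.08,0,0.32],[0,0,0.16,0,0.32],[0,0,0.16,0,0.32]]'|egrep 'pos|ft_force'; done
```

```text
position: [0.5865, 0.193, 0.2078]
ft_force: [0.2, 0.5, -0.3]
position: [0.5865, 0.1931, 0.2041]
ft_force: [-0.0, 0.4, 0.2]
position: [0.5865, 0.1931, 0.2002]
ft_force: [-0.2, 0.1, 0.8]
position: [0.5873, 0.1934, 0.1984]
ft_force: [-1.9, -0.0, 8.1]
position: [0.5878, 0.1934, 0.1977]
ft_force: [-5.5, -3.3, 22.9]
```

```bash
python3 - <<'E'
from h import *
s=ctrl.get_state(); R=Ro.from_rotvec(s["tool_rot"]).as_matrix()
print("tool-frame F",(R.T@s["ft_force"]).round(2),"M",(R.T@s["torque"]).round(3))
S=ctrl.get_image("scene").astype(int)
for v in range(228,272): print(v,"".join("%3d"%(S[v,u].sum()//5) for u in range(240,284)))
E
```

```text
tool-frame F [ -2.32  -5.85 -22.94] M [ 1.56  -0.485 -0.033]
228   9 14 21 21 21 21 11  9  0  4  7 10 12 14 21 20 19 17 12 12  6  5  4  9  1  7  4  1  1  2  1  1  2  5  6 12  8 10 10  8  8  8  9  9
229  13 20 23 20 21 20 15  9  8  2  5  4  4  4 13 16 23 28 26 19 13  9 10  9  3  6  5  5  3  5  3  6  6  9  8  9  8  7  9  4  8  8  6  9
230  14 24 23 23 21 19 21 17 13 12  8  6  2  2  5 10 26 43 39 30 18 16 13 10  5  5  5  7  9  6  5 12  7 12 10  7  9 11 11  7  8  9  6  7
231  13 19 24 21 24 23 23 21 19 17 12  9  7  2  4  5 25 42 39 26 19 18 18 15 12 12  4  5  7  7 11 13 10 13 14 14 12 12  9 12  7 13 12  7
232  11 17 20 24 34 33 24 20 22 21 19 18 16  9  8  7 12 22 24 15 14 15 17 19 20 14  6 11  8  6  8 13 12 14 15 16 17 15 14 15 16 15 15 13
233  15 14 24 36 44 42 33 21 16 18 21 20 20 18 15 10 10 10  9  8 10 10 14 14 18 16 10  6  7  8  9  6 11 13 16 16 17 14 15 16 16 16 14 16
234  32 26 35 42 47 49 41 21 15 15 17 19 21 20 18 14  9  5  9 10  9 11 13  9 11 11  9 10  8  6  3  6  7  7  9 15 16 16 15 16 16 18 19 16
235  42 37 43 45 47 48 44 26 11  7 13 13 18 20 17 15 10  9  9  7  5  9  9  7  7 
[... 4288 characters left out ...]
 94 93 83 52 24
267  79 75 69 64 52 38 26 17 28 34 35 34 32 28 18 11 16 18 21  8  4  0  2  3  5 15 49 84 93 93 90 83 75 65 66 74 82 92 94 94 92 76 49 24
268  68 67 75 75 61 40 27 21 26 33 35 35 33 29 19 20 28 35 44 23  3  7  2  4  3 12 44 79 94 95 94 93 90 86 87 90 92 96 96 94 88 68 47 27
269  74 81 87 87 69 45 27 19 25 32 37 35 33 30 20 22 31 46 59 37  6  5  4  1  3 12 34 69 90 96 97 96 95 92 93 93 94 95 94 92 87 66 49 33
270  89 92 93 91 78 50 31 19 24 31 37 36 32 30 21 21 32 49 64 41  9  2  2  5  9  8 29 63 89 96 97 97 94 89 87 87 93 95 95 94 87 69 56 46
271  94 95 95 92 83 54 34 22 23 31 36 36 33 29 23 18 29 46 59 43 19  5  3  6  4 11 27 61 88 95 94 96 94 89 87 88 93 95 95 94 90 76 66 64
```

```bash
python3 - <<'E'
from h import *
S=ctrl.get_image("scene");A=cv2.imread("pics/scene0.png")[:,:,::-1]
f=lambda i:np.clip(cv2.resize(i[232:282,240:280,::-1],None,fx=10,fy=10,interpolation=cv2.INTER_CUBIC).astype(float)*2.0+10,0,255)
cv2.imwrite("pics/g6.png",np.hstack([f(A),f(S)]).astype(np.uint8))
cv2.imwrite("pics/raw6.png",S[:,:,::-1])
E
```

```text
(no output)
```

View pics/g6.png

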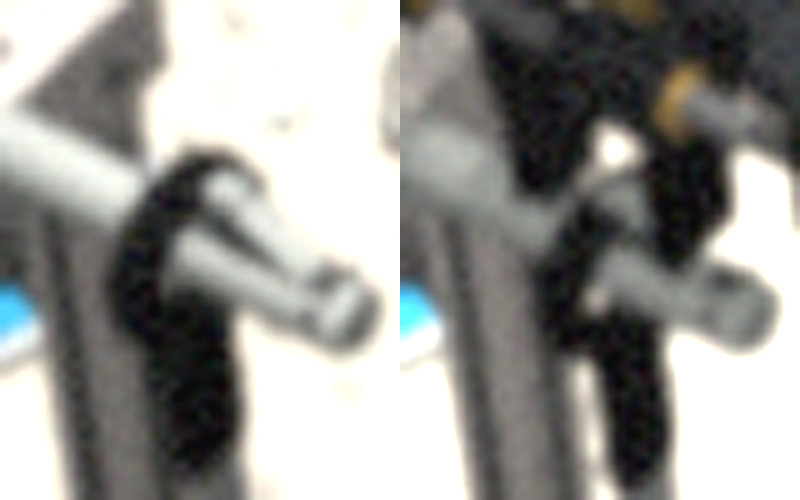

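The view shows the fingers straddling the ring: the back finger is behind it on the peg's top at (530,215), and the front finger covers the tongue at (690,255). I'll close now.

Converted, -0.004 m is -0.16.

```bash
python3 inch.py '[[0,0,-0.16,0,0.32],[0,0,-0.16,0,0.25],[0,0,-0.16,0,0.2],[0,0,-0.16,0,0.1],[0,0,-0.16,0,0.0],[0,0,-0.16,0,0],[0,0,-0.16,0,0],[0,0,-0.16,0,0],[0,0,-0.16,0,0]]' 25
```

```text
time: 18.45
position: [0.5839, 0.1928, 0.1983]
tool_rot: [-2.017, -2.406, 0.008]
ft_force: [-10.8, -4.8, 15.6]
grip_width: 0.194
grip_force: 23.9
```

Converted, 0.045 m is 1.8, -0.04 m is -1.6.

```bash
python3 inch.py '[[0,0,0,0,0.32],[0,0,0,0,0.32],[0,0,-1.2,0,0.2],[0,1.8,-1.6,0,0],[0,1.8,-1.6,0,0],[0,1.8,-1.6,0,0],[0,1.8,-0.8,0,0],[0,1.8,-0.64,0,0],[0,1.8,-0.64,0,0]]'|egrep 'pos|ft_f|wid'; for i in 1 2 3 4 5; do python3 inch.py '[[0,0,0.08,0,0],[0,0,0.16,0,0],[0,0,0.16,0,0]]'|egrep 'pos|ft_force'|tr '\n' ' '; done; python3 - <<'E'
from h import *
S=ctrl.get_image("scene");cv2.imwrite("pics/raw7.png",S[:,:,::-1]); S=S.astype(int)
A=cv2.imread("pics/scene0.png").astype(int)
for v in range(240,266): print(v,"".join("%3d"%(A[v,u].sum()//5) for u in range(250,268)),"  |",  "".join("%3d"%(S[v,u].sum()//5) for u in range(226,268)))
E
```

```text
position: [0.6297, 0.2006, 0.2115]
ft_force: [0.3, -0.5, -0.2]
grip_width: 0.001
position: [0.631, 0.201, 0.2088] ft_force: [-0.3, -0.4, -0.3] position: [0.6309, 0.2009, 0.2042] ft_force: [-0.6, 0.1, 0.8] position: [0.6308, 0.2009, 0.2001] ft_force: [0.6, 0.5, -0.3] position: [0.6308, 0.2009, 0.1961] ft_force: [0.0, 0.5, -0.5] position: [0.6312, 0.201, 0.1934] ft_force: [-0.3, -0.8, 4.4] 240  22 20 22 31 44 63 74 79 79 79 79 77 77 78 80 80 80 80   |  96 96 97 96 96 97 96 96 95 93 85 73 58 35 17  3  7  2  7  4  1  2  0  2  1  2 17 35 54 73 80 72 59 44 32 16  7  1  3  2  0  2
241  25 24 27 35 56 72 78 79 80 80 78 78 76 78 80 81 80 80   |  96 95 96 95 97 97 96 96 92 83 73 62 53 38 17  1  3  4  8  5  3  7  5  1  5  4 18 42 67 88 93 89 84 73 58 38 15  7  2  6  2  4
242  28 26 28 37 59 75 80 79 79 79 80 79 77 79 81 82 82 80   |  96 95 95 94 96 97 96 91 82 70 59 53 47 39 18  5  4  2  4  3  1  2  1  2  1  6 17 42 71 92 96 95 93 90 79 57 25  1  2  5  5  9
243  29 26 28 37 57 75 77 80 79 80 79 79 79 79 78 81 76 71   |  97 96 92 91 95 96 91 82 69 59 52 48 45 39 19  3  9  7  7  2  3  3  5  0  3 
[... 3530 characters left out ...]
  |  33 31 30 32 33 31 40 48 61 65 65 65 63 63 63 61 54 42 34 27 20 24 34 38 34 34 28 16  8  7  8  6  8 21 38 47 34 27 32 35 37 41
263  24 12  4  4  3  0  3  0  0  4  3  6 15 35 53 52 44 40   |  32 32 34 33 36 36 34 41 55 63 66 67 66 65 67 66 64 56 43 31 20 24 33 37 37 34 30 21  9  4  1  3  2 14 31 33 20 14 19 26 29 37
264  27 15  8  1  3  5  3  1  2  3  2  4 14 42 67 66 55 45   |  32 33 38 46 51 48 39 36 45 59 65 64 67 67 66 73 75 71 51 30 21 21 35 37 38 32 29 19 10  5  3  4  5  8 15 14  6  7  5 13 23 34
265  29 22 15  7  2  0  3  6  3  0  0  2 11 43 70 73 67 60   |  32 38 48 56 60 58 48 42 51 60 66 66 68 73 73 83 84 80 54 35 21 22 31 37 36 34 29 24 14  6  4  5  2  4  2  4  0  3  1  3 16 40
```

Converted, -0.09 m is -3.6, -0.06 m is -2.4.

```bash
python3 inch.py '[[0,0,-1.2,0,0],[0,1.6,-2.4,0,0],[0,2.4,-3.6,0,0],[0,2.4,-3.6,0,0]]'|egrep 'time|pos|ft_f'; python3 - <<'E'
from h import *
S=ctrl.get_image("scene");cv2.imwrite("pics/raw8.png",S[:,:,::-1]); S=S.astype(int).sum(2)//5
A=cv2.imread("pics/scene0.png").astype(int).sum(2)//5
g=lambda I,v:"".join(" .:-=+*#%@"[9-min(9,I[v,u]//9)] for u in range(236,284))
for v in range(240,304): print(v,g(A,v),"|",g(S,v))
E
```

```text
time: 21.3
position: [0.6935, 0.2122, 0.2857]
ft_force: [0.7, -0.4, 0.3]
240 ......:-+*****###*+:............... ......--:..  |  :===+++******###+=.                      .:    
241 .....:=+*****###**-.......... ... ........--:..  | :===+++**********+:                       .:    
242 ....:-=+*******#*+-.........   ...........--:.   | ==+++++**********+:                       .:    
243 ....::-=+******#*+-.......... .::.:......:--:.   | ==+++++**********+:                       ::    
244 ..:::::-==+**####+-...........::::.......:--:..  | ++++++++*********+:            ..         ::    
245 .:-::::::--=+*###*=...:.........:.........-=-:.. | ++++++++++*****#*+:                       :-:   
246 -----::::::--=*##*=:.:-----:..............-==--: | ++++++++++++***##+-                       :--:..
247 ====--:::::::--+**=::-+***+=:.............:-=+=- | +++++++++++++**##*-                        .-=-:
248 ++++=---:::::::-===-=*#%@##*=:........ .....-=++ | *++++++++++++++***-        ..:.             :-==
249 *+**++=---:::::::-==*%@%#+=++=:... ...... ..:-+* | *+**++++++++++++++=:      .--++-.   
[... 4928 characters left out ...]
++*#*##+-................ | -=======+++===+===+++++++===++****==----------=-
298 ....:=++*++=-:::::-==++++**#*+=:................ | -=======++=-==+=++++++++++==++****+=------------
299 ....:==++==-:::::::--=+++**#*=:................. | ==========--===+=+++++++++++******+=------------
300 ...:-=====--:::::::::-==++**=:.................. | +++++===---===+=++=+=++++++++****+==------------
301 ..:-========---::::::::-==+=:................... | +=+=====----===+=+==++++==++++**++=-------------
302 ::-=============-:::::::::-:.................... | ++===+==----=====++=+======+++*++==-------------
303 -=============++=-:::........................... | +=+=============+=++===----=++++=---------------
```

Careful with the scale: shifts go in units of 25 mm and turns go in units of 0.25 rad. That gives: -0.05 m is -2, -0.24 m is -9.6.

```bash
python3 -c "
from h import *
go(.57,-.05,.33,.175)"; python3 inch.py '[[-2,0,-1.6,0,0.3],[-4,-1.6,-1.6,0,0.3],[-6,-3.2,-1.6,0,0.3],[-8,-4.8,-1.6,0,0.3],[-9.6,-6.4,-1.6,0,0.3],[-9.6,-6.4,-1.6,0,0.3]]'|egrep 'time|pos|ft_f'; python3 - <<'E'
from h import *
S=ctrl.get_image("scene");T=ctrl.get_image("top");cv2.imwrite("pics/rs9.png",S[:,:,::-1]);cv2.imwrite("pics/rt9.png",T[:,:,::-1])
def show(I,B,us,vs,k):
    f=lambda J:cv2.resize(J[vs[0]:vs[1],us[0]:us[1]],None,fx=k,fy=k,interpolation=cv2.INTER_CUBIC).astype(int).sum(2)//5
    a,b=f(B),f(I)
    for r in range(a.shape[0]):
        g=lambda x:"".join(" .:-=+*#%@"[9-max(0,min(9,c//10))] for c in x)
        print("%.1f"%(vs[0]+r/k),g(a[r]),"|",g(b[r]))
show(T,cv2.imread("pics/top0.png"),(238,264),(208,244),2)
show(S,cv2.imread("pics/scene0.png"),(250,280),(244,270),2)
E
```

```text
t 21.35 pos [0.6915 0.2123 0.2836] shift [-0.2372 -0.1651 -0.0473] turn -0.0004 tilt [ 0.002  0.002 -1.   ]
time: 21.95
position: [0.5758, -0.0479, 0.3206]
ft_force: [0.4, -0.0, 0.5]
208.0            ....       .::---::::-:.              ... |             ..         .::::...:::.               ..
208.5            ....       ..:---::::::.              ... |             ..         .::::...:::.               ..
209.0            ....        .:---::::::.              ... |             ..         ..:::...:::.                .
209.5             .:.        .:---::::::.              ... |             ..         ..:::...:::.                .
210.0             .:.        .:---::::-:.              ..: |             ...        .:::::..:::.               ..
210.5             .:..       .:----:::--:.              .. |             ...         .:-::::::::.               .
211.0            .::..       .:----------:.             .. |             ...         .::-::-----:.               
211.5             .:..       ..:----------:              . |             ...         .::--------:.               
212.0
[... 13350 characters left out ...]
%%%%%%%@@@@@@@@@@@@@@@@#*=-...:::--======--::.....
267.5 ***#####%%@@@@@@@@@@@@@@@%#+=-:::......:::::--------:::::..: | *****###%%%%%%%###%%@@@@@@@@@@@@@#*=-......:::----:::.......
268.0 ****####%%@@@@@@@@@@@@@@@%#*=-:::........:::::----::::::.::: | *****###%%%%%###**##%@@@@@@@@@@@@%*=-.......::::::::........
268.5 ****####%%@@@@@@@@@@@@@@@%%*+-::...........:::::::::....:::: | *****###%%%%##*++=+*#%@@@@@@@@@@@%#+-:......................
269.0 ##**####%%@@@@@@@@@@@@@@@@%*+-::.............:::::::...::::: | *****###%%%%#**+=-=+*%%@@@@@@@@@@%#+=:......................
269.5 ###*####%%%@@@@@@@@@@@@@@@%#+=-:....:.........::::::...::::: | *****####%%%#**=---=*#%@@@@@@@@@@%#+=:......................
```

```bash
python3 - <<'E'
from h import *
np.set_printoptions(precision=4,suppress=True)
p0=np.array([.6065,.1967,.215]);th=.175;Rr=np.array([[np.cos(th),np.sin(th),0],[-np.sin(th),np.cos(th),0],[0,0,1]])
for s,t in(((263.5,251.5),(247.8,224.)),((259.5,252.5),(244,225.3)),((268,251.5),(252.5,223))):
    X=tri(s,t);print(X,"rack rel",Rr@(X-p0)*1000,"res",proj("top",X)-t)
for z in(.224,.236): print(z,[(Rr@(ray("top",t,z)-p0)*1000).round(1) for t in((247.8,224.),(244,225.3),(254,223),(258,222.5),(250,220),(253,236))])
for r in((-15,0,9),(-45,0,9),(-53,0,0),(-20,0,23),(0,0,9),(30,0,9)):
    X=p0+Rr.T@np.array(r)/1000; print(r,proj("top",X),proj("scene",X))
E
```

```text
[0.5848 0.1952 0.2348] rack rel [-21.6565   2.2894  19.8438] res [0.4208 0.4443]
[0.5824 0.2053 0.2407] rack rel [-22.1994  12.6425  25.7354] res [-0.185  -0.1928]
[0.5871 0.1835 0.2246] rack rel [-21.4298  -9.6648   9.6251] res [0.9177 0.9814]
0.224 [array([-19.2,   4.1,   9. ]), array([-20.8,  13.9,   9. ]), array([-19.2, -11.4,   9. ]), array([-19.5, -21.4,   9. ]), array([-10.2,  -2.8,   9. ]), array([-50.7,  -4. ,   9. ])]
0.236 [array([-20.5,   3. ,  21. ]), array([-22.2,  12.7,  21. ]), array([-20.6, -12.4,  21. ]), array([-20.9, -22.2,  21. ]), array([-11.7,  -3.8,  21. ]), array([-51.8,  -5. ,  21. ])]
(-15, 0, 9) [249.1826 222.0801] [261.4864 253.0545]
(-45, 0, 9) [251.0565 234.0001] [272.3637 258.5152]
(-53, 0, 0) [251.9176 237.4527] [275.5902 262.8163]
(-20, 0, 23) [248.9038 223.5049] [262.7314 249.4963]
(0, 0, 9) [248.2477 216.1325] [256.1275 250.3642]
(30, 0, 9) [246.3817 204.2624] [245.5653 245.0617]
```

```bash
python3 -c "
from h import *
go(.581,.194,.265,.175)"; python3 inch.py '[[2,0.4,2,0,0.28],[4,0.8,2,0,0.28],[6,1.2,2,0,0.28],[8,1.6,2.2,0,0.28],[9.56,1.92,2.2,0,0.28],[9.56,1.92,3,0,0.28],[9.56,1.92,4,0,0.28],[9.56,1.92,4,0,0.28],[9.56,1.92,4,0,0.28]]'|egrep 'time|pos|ft_f';python3 -c "
from h import *
go(.581,.194,.207,.175)"
```

```text
t 22.05 pos [ 0.5747 -0.056   0.3212] shift [0.2461 0.0466 0.0545] turn -0.014 tilt [-0.004 -0.006 -1.   ]
time: 22.95
position: [0.5832, 0.197, 0.2217]
ft_force: [0.4, 0.1, 0.5]
t 22.95 pos [0.5832 0.197  0.2217] shift [-0.0025 -0.0027  0.0147] turn -0.0003 tilt [-0.002 -0.001 -1.   ]
```

Converted, 0.0147 m is 0.588, 0.012 m is 0.48.

```bash
python3 inch.py '[[-0.1,-0.108,0.48,0,0.28],[-0.1,-0.108,0.588,0,0.28],[-0.1,-0.108,0.588,0,0.28]]'|egrep 'pos|ft_force';  for i in 1 2 3 4; do python3 inch.py '[[0,0,0.12,0,0.28],[0,0,0.12,0,0.28]]'|egrep 'pos|ft_force'; done
```

```text
position: [0.5817, 0.1937, 0.2075]
ft_force: [0.1, -0.2, -0.0]
position: [0.5818, 0.1944, 0.2048]
ft_force: [0.5, -0.4, -0.2]
position: [0.5816, 0.1945, 0.2014]
ft_force: [0.5, -0.4, 0.5]
position: [0.5816, 0.1945, 0.1983]
ft_force: [0.9, 0.6, -0.3]
position: [0.5822, 0.1947, 0.197]
ft_force: [-1.4, -0.4, 5.2]
```

Converted, 0.001 m is 0.04.

```bash
python3 inch.py '[[0,0,0.04,0,0.2],[0,0,0.04,0,0.1],[0,0,0.04,0,0],[0,0,0.04,0,0],[0,0,0.04,0,0],[0,0,0.04,0,0]]' 30; python3 - <<'E'
from h import *
S=ctrl.get_image("scene");cv2.imwrite("pics/rs10.png",S[:,:,::-1])
f=cv2.resize(S[236:272,244:284],None,fx=2,fy=2,interpolation=cv2.INTER_CUBIC).astype(int).sum(2)//5
for r in range(f.shape[0]): print("%.1f"%(236+r/2),"".join(" .:-=+*#%@"[9-max(0,min(9,c//10))] for c in f[r]))
E
```

```text
time: 24.65
position: [0.5803, 0.1944, 0.1974]
tool_rot: [2.018, 2.407, -0.004]
ft_force: [-7.8, -2.6, 14.9]
grip_width: 0.203
grip_force: 28.1
236.0 @@%%%#######%%%%%%%%%%%%%@@@@@@@@@@@@@@@@@@%%%%%%%%%%@@@@@@@@%%%%%%%%%%%%%%%%%%%
236.5 %%%%%########%%%%%%%%%%%%@@@@@@@@@@@@@@@@@@%%%%%%%%%@@@@@@@@@@%%@%%%%%%%%%%%%%%%
237.0 %%%####***###%%%%%%%%%%@%@@@@@@@@@@@@@@@@@@%@%%%%%%@@@@@@@@@@@@@@@%%%%%%%%%%%%%%
237.5 ######*****##%%%%%%%%%@@@%%@@@@@@@@@@@%@@@@@@@%%%%@@@@@@@@@@@@@@@@%%%%%%%%%%%%%%
238.0 **##*******##%%@@@@@@@@@@@@@@@@%@@@@@@%%@@@@@@@@@@@@@@@@@@@@@@@@@@%%%%%%%%%%%%%%
238.5 ************#%%@@@@@@@@%@@@@@@%%%%@@@@@%@@@@%%@@@%@%%%@@@@@@@@@%%%%%%%%%%%%%%%%%
239.0 ************#%%@@@@@@@@%@@@@@@%%%@%@@@@@%%%@%@@@%%%%%%@@@@@@@%%%%%%%%%%%%%%%%%%%
239.5 ************##%@@@@@@@@@@@@%@@%%%@%%@@@@%%%@@@%%%%%%%%@@@@@@%%###%%%%%%%%%%%%%##
240.0 ************##%@@@@@@@@@@@%%@@@@@%%%%@@@@%%@@@%%%%##%%@@@@@%%##*###%%%%%%%%%%###
240.5 ************###%@@@@@@@@@@@@@@@@@%%%@@@@@%%%@%%######%%@@%%%#*++*##%%%%%%%%%%###
241.0 ************###%%@@@@@@@@@@@@@@@@@@@@@@@@%%%%%%#######%%%%%#*+==+*#%%%%%%%%%%###
[... 4607 characters left out ...]
=*##
268.0 -=+*######*********##%%####***#%%@@@@@@@@@@%*=-..       ........         .:-=*##
268.5 --+*######*********##%###**+=++#%@@@@@@@@@@%*=-..          ..            .:-=+*#
269.0 :-=*##%%##*********##%###*+===+*#%@@@@@@@@@%*=-.                         .:-=+*#
269.5 :-=**#%%##*********##%###*+=--=*#%@@@@@@@@@%*=:.                         .:-=+**
270.0 .:=+*##%##*********##%%##*+=--=+#%@@@@@@@@@#*=:.           ....          .:-=+++
270.5 .:-+*#####*********##%%##*+=--=+*%@@@@@@@@@#*-:           ......         .:--===
271.0 .:-+*#####**********##%##*+=--=+*%@@@@@@@@@#*-:            .....         .::----
271.5 .:-+*######*********##%%#*+====+*%@@@@@@@@%#*-:            .....         ..::---
```

Converted, -0.08 m is -3.2, -0.05 m is -2.

```bash
python3 inch.py '[[0,0,0,0,0.3],[0,0,0,0,0.3],[0,0,-2,0,0.5],[0,0,-3.2,0,0.75]]'|egrep 'time|pos|ft_f|wid'; python3 -c "
from h import *
go(.5834,.1926,.25,.175-np.pi/2); print(ctrl.get_state()['joint_positions'].round(2))"
```

```text
time: 25.1
position: [0.582, 0.1948, 0.2771]
ft_force: [0.1, 0.4, 0.1]
grip_width: 0.401
t 25.1 pos [0.582  0.1948 0.2771] shift [-0.0024  0.0009  0.0271] turn 1.5709 tilt [ 0.002  0.    -1.   ]
[ 0.3   0.32 -0.85  1.39  0.24  1.54 -0.36]
```

Converted, 0.027 m is 1.08, 0.02 m is 0.8, 1.571 rad is 6.284.

```bash
python3 inch.py '[[-0.096,0.04,0,0.6,0.75],[-0.096,0.04,0,1.2,0.75],[-0.096,0.04,0,1.8,0.75],[-0.096,0.04,0,2.4,0.75],[-0.096,0.04,0,3,0.75],[-0.096,0.04,0,3.6,0.75],[-0.096,0.04,0,4.2,0.75],[-0.096,0.04,0,4.8,0.75],[-0.096,0.04,0.8,5.4,0.75],[-0.096,0.04,0.8,6,0.75],[-0.096,0.04,1.08,6.284,0.75],[-0.096,0.04,1.08,6.284,0.75]]'|egrep 'time|pos|ft_f|wid'; python3 -c "
from h import *
go(.5834,.1926,.171,.175-np.pi/2); print(ctrl.get_state()['joint_positions'].round(2))"
```

```text
time: 26.3
position: [0.5826, 0.1921, 0.2467]
ft_force: [-0.2, -0.8, 0.9]
grip_width: 0.748
t 26.3 pos [0.5826 0.1921 0.2467] shift [ 0.001  -0.0004  0.0757] turn -0.0002 tilt [-0.002 -0.001 -1.   ]
[ 0.14  0.28 -0.63  1.44  0.16  1.47 -1.88]
```

Converted, 0.045 m is 1.8, 0.03 m is 1.2.

```bash
python3 inch.py '[[0.04,0,1.2,0,0.75],[0.04,0,1.8,0,0.75],[0.04,0,1.8,0,0.75]]'|egrep 'pos|ft_f'; python3 inch.py '[[0,0,0.6,0,0.75],[0,0,1.2,0,0.75],[0,0,1.2,0,0.75]]'|egrep 'time|pos|ft_f|wid'
```

```text
position: [0.5825, 0.1917, 0.2001]
ft_force: [-1.0, -0.4, -0.1]
time: 26.9
position: [0.5828, 0.1918, 0.1703]
ft_force: [-0.4, -0.4, -0.5]
grip_width: 0.749
```

```bash
python3 inch.py '[[0,0,0,0,0.6],[0,0,0,0,0.4],[0,0,0,0,0.4],[0,0,0,0,0.4],[0,0,0,0,0.4]]' 8
```

```text
time: 27.4
position: [0.5844, 0.193, 0.1734]
tool_rot: [-3.129, -0.275, -0.002]
ft_force: [-0.7, 0.7, 0.5]
grip_width: 0.557
grip_force: 8.0
```

```bash
python3 inch.py '[[0.16,0,0,0,0.4],[0.32,0,0,0,0.4],[0.48,0,0,0,0.4],[0.64,0,0,0,0.4],[0.64,0,0,0,0.4]]' 10; python3 - <<'E'
from h import *
S=ctrl.get_image("scene");cv2.imwrite("pics/rs11.png",S[:,:,::-1])
f=cv2.resize(S[240:272,240:284],None,fx=2,fy=2,interpolation=cv2.INTER_CUBIC).astype(int).sum(2)//5
for r in range(f.shape[0]): print("%.1f"%(240+r/2),"".join(" .:-=+*#%@"[9-max(0,min(9,c//10))] for c in f[r]))
E
```

```text
time: 27.9
position: [0.6003, 0.1959, 0.1733]
tool_rot: [-3.129, -0.274, -0.0]
ft_force: [-2.1, 0.6, 5.0]
grip_width: 0.552
grip_force: 10.0
240.0 %%%%%%%%%%%%%%%%@@@@@@%%%%%###*+-::.:-=+*####%%%%%@@@@@@@@@%#*=:.          .::-::.      
240.5 %%%%%%%%%%%%%%%%%@@@@%%%%%%%##*+=-:::-=+*###%%%%%@@@@@@@@@@%#*=:.          .::-::..     
241.0 %%%%%%%%%%%%%%%%%@@@%%%%##%%%##*+==-==+*###%%%%%@@@@@@@@@@@%#+=:.          .::-::..     
241.5 %%%%%%%%%%%%%%%%%%@@%%%###%%%%%#**+++**##%%%%%%@@@@@@@@@@@@%#+=:.          .::-::..     
242.0 %%%%%%%%%%%%%%@@%%%%%%###%%%%%%%##**####%%%%%%%@@@@@@@@@@@@%#+-:.          .::-::..     
242.5 %%%%%%%%%%@@%@@@%%%%%%##%%%%%%@%%%##%%%%%%%%%%@@@@@@@@@@@@@%#+-..          .::-:..      
243.0 %%%%%%%%%%@@@@@@@%%%%%%%%%%%@@@%%%%%%%%%%%%%%@@@@@@@@@@@@@@%*+-..          .::::..      
243.5 %%%%%%%%%%@@@@@@%%%##%%%%%%@@@%%%%%%%%%%%###%%@@@@@@@@@@@@@%*+-..         ..:-::..      
244.0 %%%%%%%%%@@@@@%%%%###%%%%@@@@%%%%%%%%%%%%####%@@@@@@@@@@@@@%*+-..         ..:--:..      
244.5 %%%%%%%%%@@@%%%%%###%%%%%@@@%%%%%%%%%%%%##**#%%@@@@@@@@@@@@%#+-:.         ..---::..     
245.0 %%%
[... 4420 characters left out ...]
           ........         .:-=+##
268.5 ---::..::=+**#####*****###%%%@@@@@@@@@@@@@@%%*=:.                   ..           .:-=+*#
269.0 :::.....:-=**#####******###%%@@@@@@@@@@@@@@%%*=:.                                .:-=+*#
269.5 :...   ..-=+*##%##*******###%%@@@@@@@@@@@@@%%*=:.                                .:-=+**
270.0 ...     .:=+*##%%#*********#%%%@@@@@@@@@@@@%%*+-.                    ..          .:-=+++
270.5         .:-+*##%%#*********##%%@@@@@@@@@@@@%%*+-.                   ....         .:--===
271.0          :-+*##%##*********##%%@@@@@@@@@@@@@%*+-.                   ....         ..:---=
271.5          :-+*######********##%%@@@@@@@@@@@@@%#+-.                  ....          ..::---
```

```bash
python3 inch.py '[[0.16,0,0,0,0.4],[0.36,0,0,0,0.4],[0.36,0,0,0,0.4]]'|egrep 'pos|ft_f'; python3 inch.py '[[0,0,0,0,0.75],[0,0,0,0,0.75],[0,0,0,0,0.75],[0,0,-1.6,0,0.75],[0,0,-3.2,0,0.75],[0,0,-3.6,-0.6,0.6],[0,0,-3.6,-1.2,0.5],[0,0,-3.6,-1.8,0.3],[0,0,-3.6,-2.4,0.3],[0,0,-3.6,-3,0.3],[0,0,-3.6,-3.6,0.3],[0,0,-3.6,-4.2,0.3],[0,0,-3.6,-4.8,0.3],[0,0,-3.6,-5.4,0.3],[0,0,-3.6,-6,0.3],[0,0,-3.6,-6.284,0.3],[0,0,-3.6,-6.284,0.3]]'|egrep 'time|pos|ft_f|wid'; python3 - <<'E'
from h import *
go(.6065-.0055*.985,.1967-.0055*.174,.21,.175)
S=ctrl.get_image("scene");cv2.imwrite("pics/rs12.png",S[:,:,::-1])
f=cv2.resize(S[240:272,240:284],None,fx=2,fy=2,interpolation=cv2.INTER_CUBIC).astype(int).sum(2)//5
for r in range(f.shape[0]): print("%.1f"%(240+r/2),"".join(" .:-=+*#%@"[9-max(0,min(9,c//10))] for c in f[r]))
E
```

```text
position: [0.6096, 0.1975, 0.1733]
ft_force: [-1.3, 0.2, 5.0]
time: 29.95
position: [0.609, 0.1964, 0.2623]
ft_force: [-0.3, -0.3, 0.1]
grip_width: 0.302
t 29.95 pos [0.609  0.1964 0.2623] shift [ 0.0007 -0.0079  0.0523] turn -0.0005 tilt [-0. -0. -1.]
240.0 +++++++************###%###**+=-:..         ...                             .:---:..     
240.5 ++++++*************#######*+=-:..          ...                             .:---:..     
241.0 +++++***************#####**+=-:..          ...                             .:--::..     
241.5 ++++*****************####**+-:.             ..                            ..::-::..     
242.0 +++********************##**+-:.                             ..             .:---:..     
242.5 +++*********************#**=-:.                            ...            ..:--::..     
243.0 ++++********************#**=-:.                       .........          ...:--::..     
243.5 +++++*******************#**+=::..........           ....:......          ..::--::..     
244.0 =+++++*********************+=-:::::::::....        ....:::....           ..:---:.
[... 4532 characters left out ...]
          ..........        .:-=*##
268.5 ---:::::-=+*##%%##******##%@@@@@@@@@@@@#*=:.                      ....          ..:-=+*#
269.0 -:::....:-=**##%##*******#%@@@@@@@@@@@@#*=:.                        .           ..:-=+*#
269.5 ::.... .:-=**##%##*******#%@@@@@@@@@@@@%*=-..                       ..          ..:-=+**
270.0 ...    ..-=+*##%##*******#%%@@@@@@@@@@@%*=-..                      .....        ..:-=+++
270.5        ..:=+*##%%##******#%%@@@@@@@@@@@%#+-:.                     .......       ..:--===
271.0         .:-+*##%%##******##%@@@@@@@@@@@%#+=:.                     .......        .::---=
271.5         .:-+*##%%##******##%%@@@@@@@@@@%#+=:.                     .......        ..:----
```

```bash
python3 -c "
from h import *
go(.5967,.1955,.21,.175)"; python3 inch.py '[[0,-0.496,0.8,0,0.24],[0,-0.496,1.6,0,0.24],[0,-0.496,2,0,0.24],[0,-0.496,2.08,0,0.24],[0,-0.496,2.08,0,0.24]]'|egrep 'time|pos|ft_f|wid'; for i in 1 2 ; do python3 inch.py '[[0,0,0.12,0,0.24],[0,0,0.12,0,0.24]]'|egrep 'pos|ft_force'; done
```

```text
t 30.0 pos [0.6089 0.1965 0.2623] shift [ 0.0012 -0.0122  0.0523] turn -0.0022 tilt [-0. -0. -1.]
time: 30.5
position: [0.5968, 0.1947, 0.2109]
ft_force: [0.3, -0.6, -0.1]
grip_width: 0.241
position: [0.5968, 0.195, 0.2082]
ft_force: [-0.1, -0.8, -0.2]
position: [0.5975, 0.195, 0.2054]
ft_force: [1.5, 0.7, 2.9]
```

```bash
for i in 1 2 3 ; do python3 inch.py '[[0,0,0.12,0,0.24],[0,0,0.12,0,0.24]]'|egrep 'pos|ft_force'; done
```

```text
position: [0.5976, 0.1952, 0.2032]
ft_force: [1.1, -0.0, 5.7]
position: [0.5981, 0.1953, 0.2028]
ft_force: [-1.1, -1.8, 16.4]
position: [0.5987, 0.1954, 0.2025]
ft_force: [-4.9, -2.7, 26.3]
```

```bash
python3 - <<'E'
from h import *
s=ctrl.get_state(); R=Ro.from_rotvec(s["tool_rot"]).as_matrix()
F=R.T@s["ft_force"];M=R.T@s["torque"];print(F.round(2),M.round(3))
for h in(.17,.2,.23): print(h,"r_y",((h*-F[1]-M[0])/-F[2]).round(4)*-1,"r_x",((M[1]-h*F[0])/-F[2]).round(4))
S=ctrl.get_image("scene");cv2.imwrite("pics/rs13.png",S[:,:,::-1])
f=cv2.resize(S[240:268,242:278],None,fx=2,fy=2,interpolation=cv2.INTER_CUBIC).astype(int).sum(2)//3
for r in range(f.shape[0]): print("%.1f"%(240+r/2),"".join(" .:-=+*#%@"[9-max(0,min(9,c//10))] for c in f[r]))
E
```

```text
[ -1.79  -5.12 -26.38] [ 0.815 -0.627  0.057]
0.17 r_y -0.0021 r_x -0.0122
0.2 r_y -0.0079 r_x -0.0101
0.23 r_y -0.0137 r_x -0.0081
240.0 ::---===+*#%@@@@@%%@%%%@@@%%%%%%%%%%###********++====-----=====+*##%%%%#
240.5 :---====+*#%%@@@%%@@@%%@@@%%%###%%%%###****##***+++==----====+++*#%%%%%%
241.0 ---======+*%%@%%%%@@@%%@@@%###**###%%###*##%%##***+==-====++++++*#%@@@@@
241.5 --=======+*#%%%%%@@@@@%@@@%##*+=+*#%%%%###%@%%%%#*+=---===+++++**#%@@@@@
242.0 --=======+*#%%@@@@@@@@%%@@%#*+--=+*#%%%%%%@@@@@@%#*=-::-=++******#%@@@@%
242.5 ---======+*#%%@@@@@@@@%%@@@#*=:::=+#%@@@%@@@@@@@@#*-:..:-==++**##%%@@@@%
243.0 :--======+*##%%%%@@@@@%@@@%#*-:.:-+#%@@@@@@@@@@@@#*-.   .:-==+**#%%@@@@@
243.5 ::---====++*#%%@%@@@@@@@@@@#*=:.:-+#%@@@@@@@@@@@@#*-.      .:-=+*#%@@@@@
244.0 :::-----=++*#%@@@@@@@@@@@@@%#=-:-=+#%@@@@@@@@@@@@#*-.        ::=+#%@@@@@
244.5 ...::::--==*#%@@@@@@@@@@@@@@#*+==+*#@@@@@@@@@@@@@%*-.          :=*#@@@@@
245.0 ....::::-==+*%%@@@@@@@@@@@@@%#*++*#%@@@@@@@@@@@@@%*-            :=*%%@@@
245.5 .......::--+*#%@@@@@@@@@@@@@%######%@@@@@@@@@@@@@%*:             :+#%@@@
246.0 .......::--+*#
[... 2723 characters left out ...]
-----====------===-:.
263.5     .-=+*#**++*##%%%%@@@@@@@%%@@@@@%#=.          .:-----====--:--====-. 
264.0      :-+*#**+++**#%%%@@@@@@@@@@@@@@%#=.           .:::--====------===-. 
264.5      :-+****+==++**##%%%@@@@@@@@@@@%#=:              ..:---------====:  
265.0      :-+****+===+++**##%%%@@@@@@@@@%#+:                ..:------====-.  
265.5      :-++***+=====+++**#%%@@@@@%%@@@%+-                   .::----==-:   
266.0      :-=+***+==-===+++*#%@@@@@@%%@@@%*-                    ..::----:.   
266.5      :-=+****+=--====++*#@@@@%@@@@@@%#=.                      .....     
267.0      .:=+****+==--===++*#%@@%%@@@@@@%#+.                                
267.5      .:=+****+==--===++*#%@@%%@@@@@@%#+:
```

Converted, -0.004 m is -0.16.

```bash
python3 inch.py '[[0,0,-0.16,0,0.15],[0,0,-0.16,0,0.1],[0,0,-0.16,0,0],[0,0,-0.16,0,0],[0,0,-0.16,0,0]]' 15
```

```text
time: 32.05
position: [0.5996, 0.1954, 0.203]
tool_rot: [2.017, 2.402, 0.01]
ft_force: [2.4, -0.0, 11.7]
grip_width: 0.013
grip_force: 4.7
```

Converted, -0.01 m is -0.4.

```bash
python3 inch.py '[[0,0,-0.4,0,0.24],[0,0,-0.4,0,0.24],[0,0,-0.4,0,0.24]]'|egrep 'pos|ft_f|wid'; python3 -c "
from h import *
go(.5932,.195,.205,.175)"
```

```text
position: [0.5958, 0.1946, 0.2091]
ft_force: [0.4, 0.3, 0.3]
grip_width: 0.189
t 32.35 pos [0.5958 0.1946 0.2091] shift [ 0.0008 -0.0025  0.0041] turn 0.0003 tilt [-0.002 -0.001 -1.   ]
```

Converted, 0.004 m is 0.16, -0.0027 m is -0.108.

```bash
python3 inch.py '[[0.032,-0.108,0,0,0.24],[0.032,-0.108,0.04,0,0.24],[0.032,-0.108,0.16,0,0.24],[0.032,-0.108,0.16,0,0.24]]'|egrep 'pos|ft_force|wid'; for i in 1 2 3; do python3 inch.py '[[0,0,0.12,0,0.24],[0,0,0.12,0,0.24]]'|egrep 'pos|ft_force'; done
```

```text
position: [0.5935, 0.195, 0.2053]
ft_force: [-0.5, 0.2, 1.1]
grip_width: 0.238
position: [0.5937, 0.1953, 0.2034]
ft_force: [0.5, 0.1, 2.3]
position: [0.5943, 0.1954, 0.2029]
ft_force: [-4.5, -1.9, 14.2]
position: [0.5946, 0.1954, 0.2026]
ft_force: [-8.2, -3.7, 25.1]
```

```bash
python3 - <<'E'
from h import *
p0=np.array([.6065,.1967,0]);th=.175;Rr=np.array([[np.cos(th),np.sin(th),0],[-np.sin(th),np.cos(th),0],[0,0,1]])
pr=lambda x,z,y=0:proj("scene",p0+Rr.T@np.array([x,y,z*1000])/1000)
for x in(-16,-12,-8,-4,0,4): print(x,"axis z=.185,.175:",pr(x,.185),pr(x,.175)," hand z=.25,.24",pr(x,.25),pr(x,.24))
A=cv2.imread("pics/scene0.png").astype(int).sum(2)//3
for n in("scene0","rs12"):
    A=cv2.imread(f"pics/{n}.png").astype(int).sum(2)//3
    for v in(266,270,274): print(n,v,A[v,246:270])
s=ctrl.get_state();print("hand rel",Rr@(s["position"]-p0)*1000)
S=ctrl.get_image("scene").astype(int).sum(2)//3
for v in(238,240,241,242,243,244,245,246,247): print(v,S[v,246:272])
E
```

```text
-16 axis z=.185,.175: [263.36932027 265.27742896] [263.74891411 268.27741246]  hand z=.25,.24 [260.78960142 244.88954804] [261.1996549  248.13025839]
-12 axis z=.185,.175: [261.96490493 264.55795659] [262.35216182 267.55830017]  hand z=.25,.24 [259.33326034 244.16880865] [259.75154982 247.40958288]
-8 axis z=.185,.175: [260.56407569 263.84032136] [260.9589554  266.84101346]  hand z=.25,.24 [257.88078433 243.44998206] [258.30726481 246.6908085 ]
-4 axis z=.185,.175: [259.16681883 263.12451624] [259.56928136 266.12554538]  hand z=.25,.24 [256.43215802 242.73306069] [256.86678477 245.97392773]
0 axis z=.185,.175: [257.7731207  262.41053423] [258.18312629 265.41188903]  hand z=.25,.24 [254.98736611 242.01803695] [255.43009469 245.2589331 ]
4 axis z=.185,.175: [256.38296773 261.69836837] [256.80047685 264.70003754]  hand z=.25,.24 [253.54639342 241.30490333] [253.99717964 244.54581719]
scene0 266 [ 33  26  38  48  47  41  36  26  13   0   5   4   6   6   4   3  24  68
 114 126 127 123 120 116]
scene0 270 [ 39  31  29  47  48  51  48  46  26  10  11  13   2   0   2   0   2  34
  86 122 133
[... 692 characters left out ...]
]
241 [54 44 25 12 15  9  6 16  7 11 13 12 18 10 15 21 34 30 26 27 35 45 50 59
 67 66]
242 [54 50 35 14  9  5  8 13  5 16 11 21 35 32 21 16 24 22 17 13 23 25 37 47
 57 55]
243 [56 50 34 17  5  7  6  1 10  4 12 32 53 49 28 15 12  8  5  6  4  8 32 55
 69 59]
244 [ 60  54  42  18   2   1   6   7   0  10   7  28  53  50  28  14   9   7
   3   9   8  12  43  86 108  98]
245 [ 69  63  47  23   4  15   8   3   6   3   4  16  30  34  19   5   5   9
   4   4   6  14  50 103 139 135]
246 [ 78  68  55  27  11   7   7   5   4  11   7   7  11  12  11   5   6   4
   1   1   3  14  47 104 145 153]
247 [ 80  74  61  33   9   5   7   4   4   8   0   7   0   3  10   3   8   3
   3   1   4   9  43  99 146 158]
```

```bash
python3 - <<'E'
from h import *
S=ctrl.get_image("scene").astype(int).sum(2)//3
for v in(264,267,270,274,278): print(v,S[v,246:270])
E
python3 inch.py '[[0,0,-0.6,0,0.4],[0,0,-1.2,0,0.4],[0,0,-1.2,0,0.4]]'|egrep 'time|pos|ft_f'; python3 - <<'E'
from h import *
S=ctrl.get_image("scene");cv2.imwrite("pics/rs14.png",S[:,:,::-1]);S=S.astype(int).sum(2)//3
for v in range(242,268,1): print(v,"".join("%4d"%c for c in S[v,244:276]))
E
```

```text
264 [ 35  33  44  45  36  25  17  16   9   6   1   2  20  47 103 147 159 154
 147 133 110  88  78  71]
267 [ 43  36  40  60  59  52  37  15   0   8   0   2   2  27  90 142 157 158
 154 154 156 159 157 155]
270 [ 52  33  35  54  62  62  48  25   9   9  10   5   6  17  65 121 152 158
 159 157 158 159 159 161]
274 [ 70  43  34  44  57  61  56  40  18   8   4   2  14  28  84 142 156 158
 158 158 159 158 159 159]
278 [ 96  59  33  32  54  58  57  54  52  42  42  48  52  51  69 106 140 155
 159 156 154 158 158 160]
time: 33.75
position: [0.5949, 0.1956, 0.2287]
ft_force: [0.6, -0.3, 0.2]
242   52  53  55  52  47  49  50  50  55  73 117 148 153 157 156 157 137  78  16   0   5   6   6   1   9  30  88 145 156 156 144  98
243   56  54  54  53  54  55  53  50  51  69 109 137 139 147 151 148 137  80  24   6   4   2   4   3  23  58 106 147 157 155 151 127
244   67  62  56  56  52  53  50  51  51  58  86 102 103 108 117 123 119  77  31  11   0   7   2  27  61  98 131 154 157 159 155 145
245   81  75  65  59  56  52  50  48  42  41  52  51  48  54  62  76  82  61  29   8   0   3  28  59 101 134 150
[... 2246 characters left out ...]
 67  68  69  58  57  63  65  67  59
263   66  50  32  29  36  30  16   6   7   6   6  10   6   6  21  75 128 146 149 139 123 103  83  71  67  61  51  55  67  67  66  57
264   84  54  34  35  51  50  43  26  16   3   8   2   5   6  18  61 114 150 155 154 147 133 110  88  80  68  56  57  67  68  58  50
265   88  55  34  36  51  56  55  41  21  10  10   1   1   5  14  50 104 147 157 157 155 148 135 122 114 103  84  73  65  63  58  54
266   83  58  37  34  45  57  58  48  30  13   9   8   1   7  15  46 101 145 157 156 154 150 150 146 142 136 123 105  88  75  69  80
267   91  62  41  31  42  55  60  53  32   7   0  10   9   4   2  37  93 146 155 156 155 153 156 156 155 153 150 140 123 111 109 121
```

Careful with the scale: shifts go in units of 25 mm and turns go in units of 0.25 rad. That gives: 0.022 m is 0.88, 0.015 m is 0.6.

```bash
python3 -c "
from h import *
go(.5996,.1958,.206,.175)"; python3 inch.py '[[0,0.18,0,0,0.41],[0,0.18,0.6,0,0.41],[0,0.18,0.88,0,0.41],[0,0.18,0.88,0,0.41]]'|egrep 'pos|ft_force|wid'; for i in 1 2; do python3 inch.py '[[0,0,0.12,0,0.41],[0,0,0.12,0,0.41]]'|egrep 'pos|ft_force'; done
```

```text
t 33.8 pos [0.5943 0.1953 0.2273] shift [-0.0005  0.0053  0.0213] turn -0.0 tilt [ 0.001  0.001 -1.   ]
position: [0.5971, 0.1953, 0.2024]
ft_force: [-0.7, -0.2, -0.0]
grip_width: 0.413
position: [0.5979, 0.1955, 0.2014]
ft_force: [-1.0, -0.5, 1.0]
position: [0.5987, 0.1958, 0.199]
ft_force: [0.7, -0.4, 3.0]
```

```bash
for i in 1 2; do python3 inch.py '[[0,0,0.1,0,0.41],[0,0,0.1,0,0.41]]'|egrep 'pos|ft_force'; done
```

```text
position: [0.5986, 0.196, 0.1964]
ft_force: [1.2, -0.4, 3.2]
position: [0.5984, 0.196, 0.1937]
ft_force: [1.3, 0.5, 3.0]
```

```bash
python3 inch.py '[[0,0,0,0,0.3],[0,0,0,0,0.2],[0,0,0,0,0],[0,0,0,0,0],[0,0,0,0,0],[0,0,0,0,0]]' 30
```

```text
time: 35.6
position: [0.598, 0.1959, 0.1937]
tool_rot: [-2.018, -2.407, 0.001]
ft_force: [-0.1, 0.1, 2.0]
grip_width: 0.112
grip_force: 30.4
```

Converted, -0.025 m is -1, -0.015 m is -0.6.

```bash
python3 inch.py '[[0,-0.2,0,0,0],[0,-0.6,0,0,0],[0,-1,0,0,0],[0,-1,0,0,0]]' 50|egrep 'time|pos|ft_f|wid|grip_f';  python3 inch.py '[[0,-0.8,-0.04,0,0],[0,-2,-0.08,0,0],[0,-2.8,-0.08,0,0],[0,-2.8,-0.08,0,0]]'|egrep 'time|pos|ft_f|wid|grip_f'
```

```text
time: 36.0
position: [0.5714, 0.1911, 0.1938]
ft_force: [-2.3, 0.2, 0.4]
grip_width: 0.108
grip_force: 52.0
time: 36.4
position: [0.5015, 0.1786, 0.1951]
ft_force: [-0.5, -0.1, -1.3]
grip_width: 0.109
grip_force: 50.0
```

```bash
python3 -c "
from h import *
go(.445,-.101,.195,-.024)"
```

```text
t 36.4 pos [0.5015 0.1786 0.1951] shift [-0.2654 -0.1045  0.0012] turn 0.1997 tilt [-0.002 -0.003 -1.   ]
```

Converted, -0.265 m is -10.6, -0.25 m is -10, 0.2 rad is 0.8.

```bash
python3 inch.py '[[-0.8,-1.2,-0.4,0.12,0],[-2.4,-2.4,-0.4,0.24,0],[-4,-3.4,-0.4,0.4,0],[-5.6,-4,-0.4,0.56,0],[-7.2,-4.2,-0.4,0.72,0],[-8.8,-4.2,0,0.8,0],[-10,-4.2,0,0.8,0],[-10.6,-4.2,0,0.8,0],[-10.6,-4.2,0,0.8,0],[-10.6,-4.2,0,0.8,0]]' 55|egrep 'time|pos|ft_f|wid';python3 - <<'E'
from h import *
go(.445,-.101,.166,-.024)
S=ctrl.get_image("scene");T=ctrl.get_image("top");cv2.imwrite("pics/s15.png",S[:,:,::-1]);cv2.imwrite("pics/t15.png",T[:,:,::-1])
p=ctrl.get_state()["position"]
for n in(.026,): 
    q=p+[n*np.cos(-.024),n*np.sin(-.024),-.1317]; print("toe est",q,proj("scene",q))
    u0,v0=proj("scene",q).astype(int)
g=S.astype(int).sum(2)//3
for v in range(v0-30,v0+12): print(v,"".join(" .:-=+*#%@"[9-max(0,min(9,c//18))] for c in g[v,u0-50:u0+60]))
E
```

```text
time: 37.4
position: [0.4475, -0.0982, 0.1957]
ft_force: [-0.2, 0.8, -0.7]
grip_width: 0.108
t 37.4 pos [ 0.4475 -0.0982  0.1957] shift [-0.0029 -0.0024  0.0297] turn 0.0006 tilt [-0.001  0.001 -1.   ]
toe est [ 0.47356746 -0.09845338  0.06422485] [383.05940263 259.22451132]
229 :.::............:....:::-==-:........:.::...:......::::=*#%@@@@@%+:.........................::..:-==-:::.:..:.
230 ::.::..:..........:.:::-===:...........:..::.:...:..::::-+#@@@@@#+:................:...........:-=+-:::......:
231 :::............:...::-===-:.............:.:::..:....::.::-*@@@@@%+-:..............::..........:-++=::..:.....:
232 :..:....:::......:::-===-::..............:........:.:::.:-*%@@@@%*=-:.........:..::..........:=++=-:..:....:.:
233 :.:....:::........:-===-:..............:...:..:....::::.::*@@@@@%**+-::..........:.....::..:-===--:::::::...::
234 .:::.:..:.........:==-::.:.............:.....:....:..:..:-*@@@@@#*+*+=-::..............:..:-==-::::::::::...::
235 .:::.::...:....::.:--:...:...................:..........:=#@@@@%*=++*++=-:...............:-=+-:::::::::::::.::
236 ....::..:...:.:
[... 3305 characters left out ...]
:....::.::
265 %%%%%%%#+=-:.....::-======+++++***####%%%%%%##*+=-=++**##*+=::...::::....:.....::::--=-:.:.....:.......:.:::..
266 %%%%%%%%#*+-:....::-=====++++++**#%%%%%%%%%#***+=---=+***=-::....:::.....:::....:--===-:....:..::::...:.:::...
267 %%%%%%%%%##+=::...::-==++++++**##%%%%%%%%%#**++++==---++=-::::...:::......:::.:::::---::..:..::::::.:::::.:.:.
268 ##%%%%%%%%##*=-:...::=+++++++*##%%%%%%%%%#**++++++==-:---:::::::.:::..:...::::::::::::...::.:::::...::::.:.:..
269 =*#%%%%%%%%%%#+-::..:-=++++**#%%%%%%%%%##***+++++++==-:::::::::...:::....:.:::-:::.:....:...:::....:::::.:....
270 -=*#%%%%%%%%%%#*=-:..:-=++*##%%%%%%%%%##****++++++++==-:::---:::....::.:..:..::-::..:...........:::::::.....:.
```

```bash
python3 inch.py '[[-0.12,-0.08,0.6,0,0],[-0.12,-0.08,1.16,0,0],[-0.12,-0.08,1.18,0,0],[-0.12,-0.08,1.18,0,0]]'|egrep 'pos|ft_f'; python3 inch.py '[[0,0.4,0,0,0],[0,0.8,0,0,0],[0,1,0,0,0],[0,1,0,0,0]]'|egrep 'time|pos|ft_f'
```

```text
position: [0.4451, -0.1021, 0.1661]
ft_force: [0.1, -0.1, -1.6]
time: 38.3
position: [0.4714, -0.1033, 0.1664]
ft_force: [-0.3, 0.4, -1.6]
```

```bash
for i in 1 2 3; do python3 inch.py '[[0,0.16,0,0,0],[0,0.28,0,0,0],[0,0.28,0,0,0]]'|egrep 'time|pos|ft_f'; done
```

```text
time: 38.6
position: [0.4776, -0.1037, 0.1663]
ft_force: [0.1, -0.7, -0.6]
time: 38.9
position: [0.4847, -0.1038, 0.1663]
ft_force: [-0.7, -0.4, -1.2]
time: 39.2
position: [0.4917, -0.104, 0.1663]
ft_force: [0.1, -0.0, -1.3]
```

Converted, -0.0205 m is -0.82, 0.0068 m is 0.272.

```bash
python3 inch.py '[[0,0,-0.12,0,0],[0,0,-0.28,0,0],[0,0.02,-0.48,0,0],[0,0.04,-0.64,0,0],[0,0.068,-0.82,0,0],[0,0.16,-1.16,0,0],[0,0.272,-1.48,0,0],[0,0.272,-1.48,0,0]]' 60|egrep 'time|pos|ft_f|wid'; python3 - <<'E'
from h import *
s=ctrl.get_state(); print(s["torque"].round(2))
S=ctrl.get_image("scene");T=ctrl.get_image("top");cv2.imwrite("pics/s16.png",S[:,:,::-1]);cv2.imwrite("pics/t16.png",T[:,:,::-1])
g=S.astype(int).sum(2)//3
for v in range(212,284): print(v,"".join(" .:-=+*#%@"[9-max(0,min(9,c//18))] for c in g[v,322:402]))
E
```

```text
time: 40.0
position: [0.4993, -0.1043, 0.2049]
ft_force: [-0.3, 0.9, -0.8]
grip_width: 0.106
[-0.02  0.02 -0.01]
212 :::::::::::..:.:::-=-:::::::..:::::::::::::===-::::+@@@@%@@@@%*=:.....:.........
213 :::.::::::..::::.::--:::.:....::---::::::::=++=-:::+%@@@@@@@@*=::...............
214 :::::.:.:::::::..::::::::::...::-==-::..:::-++++=--=#@@@@@@@%*:.....::..........
215 ::::.:.:::.::....:..:::::::.:.:::---::::::::-=+++===+#%@@@@@%+:.....::..........
216 ::::...:::::::::.:.:.:::::::.::::::::::::::::--=++++++#%@@@@%+::.....:..........
217 :::.:::::::::::::..:::::::.:.::..:::::----::::--=+**++#%@@@@#=:::.......::......
218 ..:.::..:::::::.:..:::...:.:::::::.:::----::::---=++**#@@@@@#=:::::.......:.....
219 :::::.::::::.:....:.:::::::.:.:..::::::::::::::::--=+*%@@@@@*-:.................
220 :..::::.:::::.::::::...:.::::::...::::::::::::::::::-+#@@@@@*-:.................
221 .:::..::.:::::::::.:::..:.::.:....:::::::.:.:::::::::=#@@@@@*-:.................
222 ::..::::.::..:::::..::::...:.:.:...:::::::..:::::::::-*@@@@@*=-::::.............
223 :.:..:::.:...:::::.:::::::::..:...:::--=-:...:--
[... 4432 characters left out ...]
**+++++++=====-:::::
276 .:::::.::::....:::-==*#%%%%%%%%%%%%%%%%%%%#***********++++*****++++++++++==---::
277 .::-::::::::.:::::::-=+*#%%%%%%%%%%%%%%%##************+*********+++++++++++===--
278 ::::::::::::..::..:::-==*#%%%%%%%%%%%%%##************************+**+++++++++=--
279 :::::::::::::::..::::::-+*#%%%%%%%%%%%#*******************************+++++++==-
280 :..:::::.::.:..:..:::::-=+*##%%%%%%%##*********************************+++++==-:
281 :::..::::....:.:::::::.:--=+*#%%%%%##**********************************++++=--::
282 .:::.::::.:::..:.:::::::::-==+##%#****************************************+-:::.
283 .::::::::..:.:::::::::...:::-==**+=-++************************************+=-:::
```

Converted, -0.0385 m is -1.54, -0.0335 m is -1.34.

```bash
python3 inch.py '[[0,0.16,-0.3,0,0],[0,0.32,-0.6,0,0],[0,0.54,-0.88,0,0],[0,0.76,-1.12,0,0],[0,1.02,-1.34,0,0],[0,1.32,-1.54,0,0],[0,1.32,-1.54,0,0]]'|egrep 'time|pos|ft_f|wid'; python3 - <<'E'
from h import *
s=ctrl.get_state(); print(s["torque"].round(2))
S=ctrl.get_image("scene");T=ctrl.get_image("top");cv2.imwrite("pics/s17.png",S[:,:,::-1]);cv2.imwrite("pics/t17.png",T[:,:,::-1])
H=np.array([.6025,-.104]);a=np.array([np.cos(-.024),np.sin(-.024)]);b=np.array([-a[1],a[0]])
for ph in(0,.4,.8,1.0,1.2,1.57):
    for sy in(.075,-.075):
        q=H-a*.1*np.cos(ph)+b*sy; X=[*q,.038+.1*np.sin(ph)]; print(ph,sy,proj("scene",X).round(1),proj("top",X).round(1))
g=S.astype(int).sum(2)//3
for v in range(190,284): print(v,"".join(" .:-=+*#%@"[9-max(0,min(9,c//18))] for c in g[v,310:402]))
E
```

```text
time: 40.8
position: [0.5323, -0.105, 0.2425]
ft_force: [-1.1, -0.7, -2.4]
grip_width: 0.108
[-0.03  0.28 -0.01]
0 0.075 [355.1 275.1] [334.2 260.9]
0 -0.075 [393.  245.5] [387.6 262.9]
0.4 0.075 [353.3 263.2] [335.  257.6]
0.4 -0.075 [392.  233.6] [389.8 259.6]
0.8 0.075 [347.2 249.6] [335.9 248.7]
0.8 -0.075 [386.4 220.5] [391.9 250.8]
1.0 0.075 [342.7 242.9] [336.4 242.6]
1.0 -0.075 [382.3 214.1] [392.8 244.7]
1.2 0.075 [337.6 236.8] [336.8 235.7]
1.2 -0.075 [377.3 208.4] [393.5 237.8]
1.57 0.075 [327.3 227.8] [337.4 221.8]
1.57 -0.075 [367.2 200.1] [394.3 223.9]
190 :::::::::::::.:::::.:::--=--:::::::::..:.::::::::::::-*@@@%+--+%@@@#=::::::::::....::----::.
191 ::::::::::::::::::::.:::----::::::.:.:::.::::::::::--=#@@@#=-=*%@@%*-::::::::::...::----:...
192 :::::.::::::::::::::::::::::::::::::::..::::::::::::-+#@@@*==+%@@@#=:::::::..:...::----:....
193 .::::::::.:::::::::::::::::::::::::::::.::::::::::::-+#@@@#+*%@@@#+-::::::.....::----::.....
194 :.::::::::::::::::::::::.:::::::::::::::::::::::::::-+#@@@%#%@@@%*-:::::::....::--=-:.......
195 ::.:::::::::::::::::::::::::::::::::::
[... 7890 characters left out ...]
*****++=-::::::::::::
277 :::::::::::::::-::::::::::.::::--=+*#%%%%%%%%%%%%%%%##***********************++=---:::::::::
278 :::::.::.:::::::::::::::.:.:::::--==*#%%%%%%%%%%%%%##************************+++===-:::::::-
279 ::::::::::::::::::::::::::.::::::::-=*#%%%%%%%%%%%##*************************+++++==-:::::::
280 ::::::::::::.::::::::::::::::.::::::-=*##%%%%%%%%#*****************************++++==::::.::
281 :::::::::::::.:::::::::::.::::::::.::-=+*#%%%%%##*******************************++++==-:::::
282 :::::.:::::.:::::::::::::::.::::::.::::-=*##%#***********************************++++==-::::
283 :::::::::::::.:::::::::::::::::::::::::--=+***==+*******************************+**++++=-:::
```

Converted, 0.03 m is 1.2, -0.012 m is -0.48.

```bash
python3 inch.py '[[0,-0.32,0.08,0,0],[0,-0.48,1.2,0,0],[0,-0.48,2.4,0,0],[0,-0.48,3.2,0,0],[0,-0.48,3.2,0,0],[0,-0.48,3.2,0,0]]'|egrep 'time|pos|ft_f|wid'; python3 inch.py '[[0,0.4,0,0,0],[0,0.8,0,0,0],[0,1.12,0,0,0],[0,1.36,0,0,0],[0,1.36,0,0,0]]'|egrep 'time|pos|ft_f|wid'; python3 -c "
from h import *
print(ctrl.get_state()['torque'].round(2))"
```

```text
time: 41.5
position: [0.519, -0.1049, 0.1624]
ft_force: [0.4, 0.6, -1.0]
grip_width: 0.103
time: 42.0
position: [0.554, -0.1054, 0.1617]
ft_force: [-0.5, 0.1, -2.2]
grip_width: 0.104
[-0.02  0.04 -0.  ]
```

```bash
for i in 1 2; do python3 inch.py '[[0,0.12,0,0,0],[0,0.2,0,0,0],[0,0.2,0,0,0]]'|egrep 'time|pos|ft_f'; done; python3 - <<'E'
from h import *
print(ctrl.get_state()['torque'].round(2))
S=ctrl.get_image("scene");T=ctrl.get_image("top");cv2.imwrite("pics/s18.png",S[:,:,::-1]);cv2.imwrite("pics/t18.png",T[:,:,::-1])
g=S.astype(int).sum(2)//3
for v in range(200,266,1): print(v,"".join(" .:-=+*#%@"[9-max(0,min(9,c//18))] for c in g[v,310:402]))
E
```

```text
time: 42.3
position: [0.5582, -0.1057, 0.1617]
ft_force: [-2.3, 1.0, -0.6]
time: 42.6
position: [0.5635, -0.1059, 0.1619]
ft_force: [-1.7, 0.1, -0.3]
[-0.    0.22  0.03]
200 .::.................::................:::::=#@@@@@@@@@@@%+:..:::::-*@@@@@@%#+-:.............
201 .::.....::...........:................::..:=#@@@@@@@@@@@%+:..:::..-*@@@@@%#+-....:.........:
202 ........:::...............................:+#@@@@@@@@@@@%+:..:....-*@@@@#*=:.....:..........
203 .......::::....::.................::......:=#%@@@@@@@@@@%+:......:=#@@%#+-:.................
204 .......:::.....::.................::......:-+#@@@@@@@@@@%+::....:-=*##*+-...................
205 ....:.:::..............:.........:.....::..:=*%@@@@@@@@@%+:....::-==++-:....................
206 ...:.........:.........:........::.....:::::=#@@@@@@@@@@%+:.:::----:::......................
207 .:::.........:..................::.....::::-+%@@%##%@@@@#=::---=--:.......:.................
208 .:::...........................:::........:=*@@@#++#@@@%*-:---=--::..................:......
209 ...............:::........::...:..........:=#@@%+-=*%
[... 4771 characters left out ...]
%%%%#*=-::.....:::...
259 ...........:::--+*%%%%%%%#%%##****###########%@@@@@%%%%%%%%%#*+===+#%%%%%%#*=-::......:::...
260 ..:.........:.::-+#%%%%%%###*****####%###%%%%@@@@@%@%%%%%%%#**++**#%%%%%##+=-:........:::...
261 :.:::..........:-+#%%%%%%#******###%%###%%@%@@%@@@%@%%%%%##*++**##%%%%%#*+-:::........::....
262 .::::..........:-+#%%%%%%%#****#########%@@%%@@@@@%%%%%%%#*++**#%%%%%%#*=-:::...........:::.
263 ..::.......:...:=*%%%%%%%%%##***#######%%@@@@@@@@%%%%%%%##***###%%%%%%*=-::.............:::.
264 .:...::.....:..:-+#%%%%%%%%%##***####%%%@@@@@@%%%%%%%#%####*#%%%%%%%%#*=-:..............::::
265 .....::.::..:..::+##%%%%%%%%%%##***##%@@@@@@%%%%%%%%%#######%%%%%%%##*++=-:..............::.
```

Converted, 0.005 m is 0.2, 0.003 m is 0.12.

```bash
python3 inch.py '[[0,0.12,0,0,0],[0,0.2,0,0,0],[0,0.2,0,0,0]]'|egrep 'time|pos|ft_f'; python3 inch.py '[[0,-0.2,0,0,0],[0,-0.8,-0.08,0,0],[0,-1.2,-1.2,0,0],[0,-1.4,-2.4,0,0],[0,-2.4,-3.2,0,0],[0,-3.6,-3.2,0,0],[0,-3.6,-3.2,0,0]]' | egrep 'time|pos|ft_f|wid'; python3 - <<'E'
from h import *
T=ctrl.get_image("top");S=ctrl.get_image("scene");cv2.imwrite("pics/s19.png",S[:,:,::-1]);cv2.imwrite("pics/t19.png",T[:,:,::-1])
g=S.astype(int).sum(2)//3
for v in range(220,250,1): print(v,"".join(" .:-=+*#%@"[9-max(0,min(9,c//18))] for c in g[v,310:402]))
p=ctrl.get_state()["position"]; q=p+[.026,0,-.1317]; print("toe pred",proj("scene",q),"blade top",proj("scene",p+[0.002,0,.0168-.06]),"blade bottom",proj("scene",p+[.004,0,.0168-.151]))
E
```

```text
time: 43.0
position: [0.5684, -0.106, 0.1618]
ft_force: [-1.8, -0.3, -0.8]
time: 43.7
position: [0.4759, -0.1041, 0.2428]
ft_force: [0.4, -1.0, -0.9]
grip_width: 0.108
220 :::.::::::::.:::....::::....:::.....:::..:::-==+*########*=:::::-++++=-:-+%@@@%+:.......:...
221 ::..:::::::::.:.:::.:::.:::::::.:::...:::::-=+**########*+-::::::-=++++==*%@@@#=:...........
222 .::..:.:::::..::::::::.:.::::.:..:::..::::-=+**#########*=:::::::::-=+*+*#%@%%*-...........:
223 .:::.:..:.:....:::::..::::::::::::::.:::-=+**##########*+------:::::-=+**#%%%#+-:..........:
224 .:::::::.:::::..:.::.::.:.:::.::::-:::--=+*############*=:-==--:::.::-=++*####+-..........::
225 .::::.::::.::::...:.:.::.:..:::--:::--=++*############*+-::--::::.:.:::-=+####*-:.........:.
226 :::..:::::.:::...::.::.:.::.:::-:::-==+**#############*=::::::::::.::.::-+*###*+-:......:...
227 :::::::.::::::...::.::...::..::::::-=+*##############*+-::::::...::.:::::=*###**+=-:...::...
228 :::::-:::.::.:::::::.::.:::.:..:::-+**################+==-:...:..::::..::+*###***+=-::.:....
229 ::::::::...::::.::::.:::.:::.::::-+**##############**##
[... 1393 characters left out ...]
::
244 :.:::::::::.::::::::-+#######*****#%%%%%%%%%%%%%##*+==+++==---=+********######*+=-::::::::::
245 .:::::.:::..:::::.::=*######***###%%%%%%%%%%%%###*++==++++=====+++*****######%#*+=-:::::..::
246 :::::::::...:::::.:-+*######***##%%%%%%%%%%%%##**+++++++++++**+=-=+*#**####%%%#**+-::::..:..
247 ::::::.:..::.::::::=*###########%%%%%%%%%%%%##****+++++*****###+=--=+**####%%#****=::::.::..
248 .::::::...::.:::::-+*#########%%%%%%%%%%%%%##******++++**###%%%#+---=+*###%##***#*=:::.::...
249 .::::::.:.:.:.::::=*######%%%%%%%%%%%%%%%##*****###*++++**%%%%%%#+----=+*###**###*-::.:.:..:
toe pred [376.39241391 239.51852769] blade top [386.41656933 218.07812607] blade bottom [383.06252258 244.44148259]
```

```bash
python3 - <<'E'
from h import *
g=cv2.imread("pics/t19.png").astype(int).sum(2)//3
for v in range(212,266,1): print(v,"".join(" .:-=+*#%@"[9-max(0,min(9,c//26))] for c in g[v,325:402]))
go(.598-.08*.985-.001,.1959-.08*.174,.2,.175)
E
```

```text
212 :::--::::::::::::::::::::::::::::::::::::::::::::::::::::::::::::::::::-=---:
213 :::--::::::::::::::::::::::::::::::::--::::::::::::::::::::::::::::---:-=+==-
214 :::---:::::-----:-::::::::--:::::::::---::::::::::::::::::::::::::::---::-++=
215 ::::-::::::::--:::-:::::::---:::::::::::--::::::::::::::::::::::::----:::-=-:
216 :::::::::::::::::::::::::----:::::::::::::::::::::::::::::::::::::::::::::-::
217 :::::::::::::::::::::::::::::::::::::::::::::::::::::::::::::::::::::::::::::
218 ::::::::::::::::::--:::::::::::::::::::::::::::::::::::::::::::::::::::::::::
219 :::--:::::::--::::---::::::::::::::::::::::::::::::-::::::::::::::--:::::::::
220 ::::--:::::---::::--:::::::::::::::::::::::::::::::--:::::::::--:::::::::::::
221 ::::--::::::::::::--:::::::::::::::::::::::::::::::--::::::::---:--::::::::::
222 :::::::::::::::::---------::::::::-:::::::::::::::::::::::::---:::::::::-::::
223 :::::::::::-------+++++++=--:::::-=-:::::::::::::---------:--::::::::::::::::
224 :::::::::::-=====+********+--------------------:-+++++=++=-::::::::::::::::::
225 ::::--::::-++++**++++++++++***
[... 2734 characters left out ...]
***###*************
259 ::---::::=+=*#####################%@%%%%%%@%@@@@%###*********##**************
260 ::----:::-+=+#####################%%%%%%%@@%%@@@%##**++******##**************
261 -:---=-::-+*##########*********####@%%%%@@%%@@@@%###*+++++++*##**************
262 ::::-==-::-=++++++***************##%%%%@@@%%@@@@%###*+++++++*#**+************
263 ::::-==-::--==++++++*+++++====++++*%%%@@@%%%@@@%%###*+*+++++*#*++++++********
264 ::::----::-===++++=++==========++++%%%@@@%%%@@@%%##*++++++++*#*+++++++++++***
265 :::::::::::-==+++==============+++*#%%@@%%%@@@@%###*++++++++*#*++++++++++++++
t 43.8 pos [ 0.4781 -0.104   0.2422] shift [0.287  0.0326 0.0418] turn -0.2007 tilt [ 0.002 -0.002 -1.   ]
```

Converted, 0.287 m is 11.48, 0.28 m is 11.2, -0.06 rad is -0.24.

```bash
python3 inch.py '[[1.2,-0.4,0,-0.12,0],[2.8,-0.4,0,-0.24,0],[4.4,-0.4,0,-0.4,0],[6,-0.4,0.4,-0.56,0],[7.6,0,0.8,-0.68,0],[8.8,0.4,1.2,-0.8,0],[10,0.8,1.6,-0.8,0],[10.8,1.12,1.68,-0.8,0],[11.2,1.2,1.68,-0.8,0],[11.48,1.304,1.68,-0.8,0],[11.48,1.304,1.68,-0.8,0],[11.48,1.304,1.68,-0.8,0]]'|egrep 'time|pos|ft_f|wid';python3 -c "
from h import *
go(.6084-.085*.985,.1977-.085*.174,.1985,.175)"
```

```text
time: 45.0
position: [0.5181, 0.1813, 0.1999]
ft_force: [0.6, 0.6, -1.0]
grip_width: 0.107
t 45.0 pos [0.5181 0.1813 0.1999] shift [0.0004 0.0068 0.0014] turn -0.0011 tilt [ 0.    -0.001 -1.   ]
```

Converted, 0.0014 m is 0.056, 0.0004 m is 0.016.

```bash
python3 inch.py '[[0.016,0.2,0.056,0,0],[0.016,0.8,0.056,0,0],[0.016,1.4,0.056,0,0],[0.016,1.8,0.056,0,0],[0.016,1.8,0.056,0,0]]'|egrep 'time|pos|ft_f';python3 inch.py '[[0,0.4,0,0,0],[0,0.8,0,0,0],[0,0.8,0,0,0]]'|egrep 'time|pos|ft_f'
```

```text
time: 45.5
position: [0.5633, 0.1899, 0.1983]
ft_force: [-0.1, -1.5, 1.8]
time: 45.8
position: [0.5836, 0.1942, 0.1985]
ft_force: [1.3, -0.3, 0.1]
```

```bash
python3 inch.py '[[0,0.4,0,0,0],[0,0.72,0,0,0],[0,1.04,0,0,0],[0,1.04,0,0,0]]'|egrep 'time|pos|ft_f';python3 -c "
from h import *
go(.6084,.1977,.1945,.175)"
```

```text
time: 46.2
position: [0.6085, 0.1985, 0.1978]
ft_force: [0.0, -0.4, -2.0]
t 46.2 pos [0.6085 0.1985 0.1978] shift [-0.0008 -0.0003  0.0033] turn -0.0006 tilt [-0.     0.001 -1.   ]
```

Converted, 0.0035 m is 0.14, 0.002 m is 0.08.

```bash
python3 inch.py '[[-0.02,0,0.08,0,0],[-0.02,0.08,0.14,0,0],[-0.02,0.08,0.14,0,0]]'|egrep 'time|pos|ft_f';python3 inch.py '[[0,0,0,0,0.2],[0,0,0,0,0.2],[0,0,0,0,0.2]]'|egrep 'time|pos|ft_f|wid'; python3 inch.py '[[0,0,-0.4,0,0.2],[0,0,-1.6,0,0.2],[0,0,-3.2,0,0.2],[0,0,-4,0,0.2],[0,0,-4,0,0.2]]'|egrep 'time|pos|ft_f|wid'; python3 - <<'E'
from h import *
S=ctrl.get_image("scene");cv2.imwrite("pics/s20.png",S[:,:,::-1])
A=cv2.imread("pics/scene0.png")
fn=lambda I:cv2.resize(I[240:300,236:282],None,fx=1.5,fy=1,interpolation=cv2.INTER_CUBIC).astype(int).sum(2)//5
a,f=fn(A),fn(S)
for r in range(f.shape[0]): print(240+r,*["".join(" .:-=+*#%@"[9-max(0,min(9,c//10))] for c in I[r]) for I in(a,f)],sep="|")
E
```

```text
time: 46.5
position: [0.6093, 0.1982, 0.1944]
ft_force: [0.5, 0.5, -1.1]
time: 46.8
position: [0.6096, 0.1985, 0.1953]
ft_force: [1.0, 0.3, 0.3]
grip_width: 0.192
time: 47.3
position: [0.6108, 0.1999, 0.2997]
ft_force: [1.4, 0.3, -0.2]
grip_width: 0.197
240|::::::::::-=+**###*#######*+=-::.:::::::::......:::....:::::.::-==-::|.:-=++++++++********######*+-:.        ..                     .:--:..
241|::::::::-=+*****##*#######*=-::::...::::::......:..:::..:....::-==-::|-==++++++************####*+-:.        ...                     .:--:..
242|::.::::-==+**############*+=-::.::::.::::.......:::::::..::..::-==-::|=+++++++*****##**#***##***+-:                      ..         .:--:..
243|:::::::--==++****########*+=-:::.::.:::::::..:::::::::.::..:::--=--::|++++++++******************+-:......          ........        ..:-:...
244|::::--::----=+++**########+=-::::::::..:...:::----:::::....:::-===-::|+++++++++++***************+=------:...      ...:::...       ..:--::..
245|:--------:::---==+***#####*+-:::::::::::::::::::::::::.....::::=+==-:|=+++++++++++**********####**++***++=-:..     ...... 
[... 7093 characters left out ...]
##**++++==++*****++++***#######*+-::::::::::::::::::::|++++++++=--=++***++++++**++++++****###***++****+=-::..........    ...
296|::--=+++++++*###**+===----==++++++++***#######*=-::::::::::::::::::::|===+++++====+****+++++++++++++*****###*********+==---::::::::::......
297|.:::---=++*******++=-------==++++++++**######*+-:::::::::::::::::::::|====++++++++****++++++++++++********#*********++=======--------::::::
298|:::::::-++*****++==---------==+++++++**####**+=-:::::::::::::::::::::|========++++++++=+++++++++*******************++==================-===
299|::::::-==+++++++=-------------==+++++**###*+=-:::::::::::::::::::::::|==================++++++++***********+++***+++=======================
```

```bash
python3 inch.py '[[0,-1.2,-1.2,0,0.2],[0,-2.4,-2,0,0.2],[0,-2.4,-2,0,0.2],[0,-2.4,-2,0,0.2],[0,-2.4,-2,0,0.2],[0,-2.4,-2,0,0.2],[0,-2.4,-2,0,0.2],[0,-2.4,-2,0,0.2],[0,-2.4,-2,0,0.2],[0,-2.4,-2,0,0.2]]'|egrep 'time|pos|ft_f'; python3 - <<'E'
from h import *
S=ctrl.get_image("scene")
A=cv2.imread("pics/scene0.png");B=cv2.imread("pics/s20.png")
d=cv2.absdiff(S[:,:,::-1].copy(),B).sum(2); print("motion ring/keeper",d[246:300,246:275].mean(), d[255:275,246:262].max())
# cover top-left corner & keeper rows
g=S.astype(int).sum(2)//3
for v in range(218,250,2): print(v,"".join(" .:-=+*#%@"[9-max(0,min(9,c//18))] for c in g[v,310:402]))
for v in range(244,262): print(v,g[v,252:278])
# scriber: left ring region vs start
print("scriber diff shift",cv2.phaseCorrelate(np.float32(A[260:330,215:245].mean(2)),np.float32(S[260:330,215:245].mean(2))))
E
```

```text
time: 48.35
position: [0.5504, 0.1881, 0.3447]
ft_force: [0.5, -0.3, -0.1]
motion ring/keeper 11.975095785440613 34
218 ................................................:-=+*#####*=-==+++=-:...........   ......   
220 ..............................................:-+**#*####*=:...:-=+++=-:............. ......
222 ...........................................:-+**########+-::::::.::-=+++=-:.....   ...    ..
224 ...............................::::.....:-+*###*###*##*+-:----::.....:-=++++=:.......  .....
226 ...............................::...::-=+**##*#*####*#+-................:-=++++=-:......... 
228 :....::............................-=+**############**+=-:................:---++++=-:.....  
230 ......................:.........:-+**#########*#*##**#%##*=-:.................::-=+++=-:....
232 .............................:-+***######*##########%%%%%%##+=-:..................:-=+++==:.
234 .........................::-=**#*################%%%%%%%%%%%%#*+=-:..................:-=++++
236 .......................:=+**############**##%#%%%%%%%%%%%%%%%%%%#*+=::..................::-=
238 ..........
[... 1924 characters left out ...]
  65  64  66  59  52  41  37  32  41  54  62  69  84
 109 129 144 149 152 153 151 151]
257 [ 14  35  48  56  59  61  65  66  67  64  57  49  43  38  46  58  65  72
  85 102 117 132 142 148 151 154]
258 [  8  17  27  37  48  55  60  62  64  67  68  64  59  52  46  45  58  63
  68  71  77  94 111 123 144 150]
259 [ 10  10  12  19  26  38  48  56  61  64  65  66  65  64  58  57  54  56
  52  46  40  54  68  87 125 143]
260 [  6   3   7  11   5  17  31  48  66  70  66  64  64  67  66  64  60  60
  49  37  33  38  52  65  92 120]
261 [ 4  9  8  2  8  8 15 49 85 92 83 73 63 66 67 66 66 63 56 49 45 53 59 62
 64 89]
scriber diff shift ((-0.04518178522413763, 0.05704520324013629), 0.9677375360771462)
```

```bash
python3 -c "
from bench import ctrl
print(ctrl.close_job())"
```

```text
the job is handed in; nothing more can be done
None
```

The job is handed in at about 48 s of the 61 s allowed, with no verdict shown: images taken before hand-in show the opener back on its right peg behind the raised keeper, the cover at about 1.26 rad and the scriber unmoved; the jar, swab tube and loupe were not checked.

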